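# Set the square on the scribed line

### The job

Set the engineer's square up for marking out on the aluminium plate. First put the green cell that stands on the plate, and the one thing that stands against the plate's right-hand long edge (seen from the robot) where the stock has to go, into the empty blue bin. Then lay the square flat on the bench with the inner face of its stock flush along that edge and its blade across the plate, the blade's outer edge on the scribed line; let go and leave everything else where it is.

Things in the scene. Friction and masses are not known exactly. Their poses are not given: they have to be found in the camera images.
- plate: bright aluminium plate with drilled holes, 170 x 110 x 8 mm, fixed flat on the bench. Origin: centre of its underside; x along the 170 mm side (away from the robot at yaw 0), y along the 110 mm side, z up. Reference edge: the right-hand long edge, the face at y = -55 mm. A thin black line is scribed across the top, parallel to y, at x = +20 mm.
- line_foot (a point): point on the plate where the scribed line meets the top of the reference edge (plate frame x +20, y -55, z +8 mm).
- square: engineer's square lying flat, loose, 0.3 to 0.5 kg: dark steel stock 100 x 22 x 34 mm high and thin bright blade. Origin: centre of the stock's underside; x along the stock, y towards the blade, z up. Grip the stock across its 22 mm width at x -50 to +15 mm, fingertips 10 mm or more over the bench to clear the plate. Laid as asked: axes parallel to the plate's, origin at plate x -30, y -66 mm.
- stock_end_a (a point): point on the square's inner stock face near the end without the blade (square frame x -48, y +11, z +4 mm).
- stock_end_b (a point): point on the square's inner stock face near the blade end, under the blade (square frame x +48, y +11, z +4 mm).
- blade_tip (a point): outer corner of the blade's tip, underside (square frame x +50, y +131, z +9.5 mm). The blade, 25 mm wide and 3 mm thick, leaves the stock's inner face (y = +11 mm) at x 25 to 50 mm; its outer edge x = +50 mm is level with the stock's end. With the stock on the bench the blade passes 1.5 mm above the plate.
- blue_bin: empty blue open parts bin, 110 x 98 x 56 mm, fixed, standing alone in front of the left-hand row of bins. Origin: centre of its underside; floor 2 mm thick, walls 2 to 3 mm; inside it is 100 mm along x and 92 mm along y; side and rear walls 55 mm high, the scoop front wall at -x is 25 mm high.
- cell: green cylindrical cell with a white band, 18 mm diameter, 65 mm high, 0.05 kg, standing upright on the plate in the path of the blade. Origin: centre of its base; z up. Goes in the blue bin.
- tan_carton: plain brown carton 36 x 44 x 60 mm high, about 0.07 kg, loose. Origin: centre of its base; x across its 36 mm side, z up. Goes in the bin only if it is the one standing against the reference edge.
- white_carton: white carton with a brown tape strip, 40 x 52 x 72 mm high, about 0.09 kg, loose. Origin: centre of its base; x across its 40 mm side, z up. Goes in the bin only if it is the one standing against the reference edge.
- tape_measure: yellow and black tape measure standing upright, 30 mm thick, 65 mm long, 60 mm high, about 0.19 kg, loose. Origin: about the centre of its base; x across its thickness, z up. Goes in the bin only if it stands against the reference edge: of it and the two cartons just one stands there, its centre 38 to 41 mm out from the edge at plate x -60 to -15 mm.
- glue_bottle: white squeeze bottle with red nozzle, 38 mm diameter, 136 mm high, loose bystander near the back wall (face of the wall board: about x = 0.58 m, up to 0.29 m high). Origin: centre of its base.
- mug: dark grey and white mug, 82 mm wide, 116 mm over the handle, 97 mm high, loose bystander. Origin: near the centre of its base.
- multimeter: orange and black multimeter lying on its back, 142 x 70 x 43 mm, loose bystander. Origin: centre of its underside, x along its length.
Not all that is in view belongs to the job. What is shaped like the white_carton but purple is not meant.

How it is judged:
By the outcome, as a careful person would: the job done as asked, in the order asked, and still so for the second after the job is handed in, with the robot touching nothing.
It also fails if it takes over 72 s, if anything falls off the work surface, if the arm or the gripper's body presses on something with over 40 N, if the wrist force passes 120 N, or if a joint passes its speed limit or range.

### The arm

A 6-joint arm with a two-finger parallel gripper is mounted at the origin on the work surface; the furniture and walls round the work are solid. World frame = base frame: x ahead of the robot, y to its left, z up, the work surface at z = 0. Lengths are in m, angles in rad, forces in N, time in s.
With the tool pointing down it reaches from about 0.375 to 0.925 m from the base axis. Payload 5.7 kg.
Tool frame: the origin (TCP) lies at the very end of the fingers, on their centre line; the grasp point (between the pads) lies tcp_to_grasp behind it (tcp_to_grasp is the distance from the TCP to the grasp point, in m); z points along the fingers, y is the line along which they close (so a half turn about z gives the same grasp; the last joint's range is limited). The gripper opens to 88 mm and grips with 3 to 60 N. Pads are 20 mm wide; open, the fingers measure 115 mm over their backs; the gripper's body (75 mm by 178 mm) begins 61 mm behind the grasp point.
Start: joints at [1.22, 0.359, 1.51, -0, 1.272, -0.115], TCP at [0.14, 0.583, 0.223] pointing down, gripper open.
Joint ranges: [-2.97, 2.97], [-1.01, 2.36], [0.21, 2.38], [-0.96, 4.11], [0.2, 2.71], [-2.98, 2.98]. Speed limits (rad/s): [2.39, 2.39, 3.14, 3.14, 3.14, 3.14].

### API

Orientations are given as a rotation vector (axis times angle).
In Python, from station import * gives the robot as it stands.
- The arm moves only by the tool send_rows, never from a script. Its argument "targets" is a list of rows, each an object with "offset": the shift along the tool's x, y, z in units of 40 mm (1.0 is 40 mm), a list of three; "rotation": the turn, a rotation vector about the tool's x, y, z in units of 5 degrees (1.0 is 5 degrees), a list of three; "hand": the opening in per cent of the stroke, from 0 (shut) to 100 (fully open). A call has 1 to 12 rows; each row is the pose to reach, as a shift and turn from the pose commanded when the call began, along the tool's axes at that moment; what a row does not reach only later rows make up. A row lasts 1/12 s, in which the tool goes at most 41.7 mm and 7.16 degrees, less where a joint would pass 70% of its speed; a pose out of reach is approached as far as the arm can. A call with a gripper value outside its range is refused whole. The fingers move at their own pace and stop on an object; the grip force is fixed at half the most. Time passes only in rows, so rows that repeat a pose let the fingers close. It gives the time, the measured TCP pose, the force, the opening and the grip force at its end, in the units of the state.
- sense(): the state, without advancing time (a new reading comes with each control period).
- capture(name): name is "scene" or "top" or "wrist"; returns the picture (384x512x3 uint8, red, green, blue); there is no depth.
- camera_model(name): a dict with "intrinsics" (3x3 intrinsics, pixels), "position" and "orientation" of the camera in the world. Camera axes: x right, y up, looking along -z (the intrinsics and any distortion apply to the point x, -y, -z); pixel columns grow to the right and rows downward; lengths in m; the calibration is good to about 2 mm. A picture is of the moment at which its call begins: read the wrist's pose just before it. camera_model takes no time and is no camera call; for the wrist camera it gives the pose at the moment of the call.
- close_job(): hands the job in; it is judged then, once.
Trained networks look in the newest picture that a camera, given by its name, has taken for a name from the list of things; names that differ only in an ending like _2 or _b are one class to them, and where a whole thing is asked for, a point or a joint stands for the part that bears it (a point fixed in the world has none). Each returns a list of dicts, best first, with "conf" (0 to 1); they miss things now and then, are a little off and sometimes report something else, mostly with a low value. They report only what shows in the picture. A call takes as long as a camera call. They do not tell look-alikes from the thing itself.
- spot_in(label, camera): "extent" ([left, top, width, height] in pixels, round what is visible of it).
The state is a dict: "time_s": time; "joint_positions": joint angles; "qvel": joint speeds; "effort": joint torques, N m; "eef_pos": TCP position; "ee_rot": TCP orientation; "contact_force": force on the tool from outside, world axes, zero at the start; "torque": the same for the moment, N m; "grip_width": opening from 0.0 (shut) to 1.0 (fully open); "grasp_force": force on a finger pad.
Only numpy, scipy, OpenCV 4.12 (cv2) and the standard library are available. Lean on these libraries where they do the work, as an engineer would, in place of code of your own. Each camera call takes 0.05 s, during which the arm holds its last target. There are 200 camera calls.

## Working session

There is one attempt and no reset: what is moved stays moved. The work goes in short steps, Python scripts to look and compute and a tool call to move; the robot and the scene stay as the last step left them, time stands still between calls to the robot, and variables do not carry over. Pictures are saved under pics/ and viewed, at most 10 in all, crops included, and the job is handed in when it is done.

Besides the shell and the picture viewer there is one more tool, called as name(argument=value, ...), one argument or row to a line, values as JSON. send_rows: Moves the arm, as the interface text tells. Its arguments: {"type":"object","properties":{"targets":{"type":"array","items":{"type":"object","properties":{"offset":{"type":"array","items":{"type":"number"}},"rotation":{"type":"array","items":{"type":"number"}},"hand":{"type":"number"}}}}},"required":["targets"]}

```bash
mkdir -p pics; ls; cat > h.py <<'E'
from station import *
import numpy as np, cv2
from scipy.spatial.transform import Rotation as R
def save(im,n): cv2.imwrite('pics/'+n+'.png',cv2.cvtColor(im,cv2.COLOR_RGB2BGR))
def cam(n):
    m=camera_model(n); K=np.array(m['intrinsics'])
    o=np.array(m['orientation'],float)
    Rm=o if o.shape==(3,3) else (R.from_rotvec(o).as_matrix() if o.size==3 else R.from_quat(o).as_matrix())
    return K,np.array(m['position']),Rm,m
def px2w(c,u,v,z):
    K,p,Rm,_=c
    d=np.linalg.solve(K,[u,v,1.0]); d=Rm@np.array([d[0],-d[1],-d[2]])
    return p+d*(z-p[2])/d[2]
def w2px(c,P):
    K,p,Rm,_=c
    q=Rm.T@(np.array(P)-p); q=K@np.array([q[0],-q[1],-q[2]]); return q[:2]/q[2]
E
python3 - <<'E'
from h import *
s=sense(); print(s)
for n in ['scene','top','wrist']:
    c=cam(n); print(n,c[3])
a=capture('scene');b=capture('top')
save(a,'scene0');save(b,'top0');
save(cv2.resize(b,(800,600),interpolation=cv2.INTER_CUBIC),'top0b')
for l in ['plate','square','blue_bin','cell','tan_carton','white_carton','tape_measure','glue_bottle','mug','multimeter']:
    print(l,[(np.round(d['extent']),round(d['conf'],2)) for d in spot_in(l,'top')][:3])
E
```

```text
pics
{'time_s': 0.0, 'joint_positions': array([ 1.21989181e+00,  3.59471320e-01,  1.51143262e+00, -8.45013505e-06,
        1.27250186e+00, -1.15085158e-01]), 'qvel': array([ 0.00120963, -0.00102084, -0.0021692 ,  0.00241258, -0.00011979,
       -0.00068479]), 'effort': array([ 1.58648614e-03, -5.15384352e+01, -2.70731324e+01,  6.76974468e-02,
        3.47676384e-02, -1.28991610e-04]), 'eef_pos': array([0.13994536, 0.58273705, 0.22182958]), 'ee_rot': array([-3.69514108e-01, -3.11937096e+00,  2.77369408e-03]), 'contact_force': array([ 0.53873892, -0.03206648, -0.08443289]), 'torque': array([-0.02260115, -0.03097236, -0.01095636]), 'grasp_force': 0.0, 'grip_width': 1.0027084563515285}
scene {'intrinsics': array([[348.70157377,   0.        , 258.45166449],
       [  0.        , 348.70157377, 187.07154739],
       [  0.        ,   0.        ,   1.        ]]), 'position': array([-0.40245468, -0.53651379,  0.76238231]), 'orientation': array([ 0.79037561, -0.50493629, -1.00312439])}
top {'intrinsics': array([[359.05365808,   0.        , 257.26404529],
       [  0.        , 359.05365808, 187.
[... 379 characters left out ...]
y([0.0739665 , 0.59839632, 0.38357057]), 'orientation': array([-0.21580466, -0.16800284,  1.32832613])}
plate [(array([180., 150.,  39.,  51.]), 0.84)]
square [(array([282., 175.,  36.,  42.]), 0.61)]
blue_bin [(array([109., 180.,  34.,  36.]), 0.55)]
cell []
tan_carton [(array([218., 168.,  16.,  12.]), 0.52)]
white_carton [(array([309., 145.,  15.,  13.]), 0.78), (array([256., 194.,  13.,  10.]), 0.74), (array([370., 163.,  21.,  16.]), 0.68)]
tape_measure [(array([250., 150.,  19.,  12.]), 0.72)]
glue_bottle []
mug [(array([333., 147.,  32.,  21.]), 0.86)]
multimeter [(array([334., 182.,  23.,  36.]), 0.96), (array([307., 149.,  15.,  11.]), 0.21), (array([283., 178.,  32.,  37.]), 0.19)]
```

```bash
python3 - <<'E'
from h import *
import station
print([ (k,getattr(station,k)) for k in dir(station) if isinstance(getattr(station,k),(int,float))])
b=cv2.imread('pics/top0.png')
cv2.imwrite('pics/top0c.png',cv2.resize(b[120:250,100:360],(0,0),fx=3,fy=3,interpolation=cv2.INTER_CUBIC))
c=cam('top')
for n,u,v,z in [('plate',199.5,175.5,.008),('tan',226,174,.03),('wc1',316,151,.036),('wc2',262,199,.036),('tape',259,156,.03),('bin',126,198,.03),('sq',300,196,.02)]: print(n,px2w(c,u,v,z).round(3))
E
```

```text
[('tcp_to_grasp', 0.0187)]
plate [0.457 0.048 0.008]
tan [ 0.46  -0.053  0.03 ]
wc1 [ 0.549 -0.387  0.036]
wc2 [ 0.368 -0.187  0.036]
tape [ 0.529 -0.175  0.03 ]
bin [0.368 0.312 0.03 ]
sq [ 0.382 -0.329  0.02 ]
```

View pics/top0c.png

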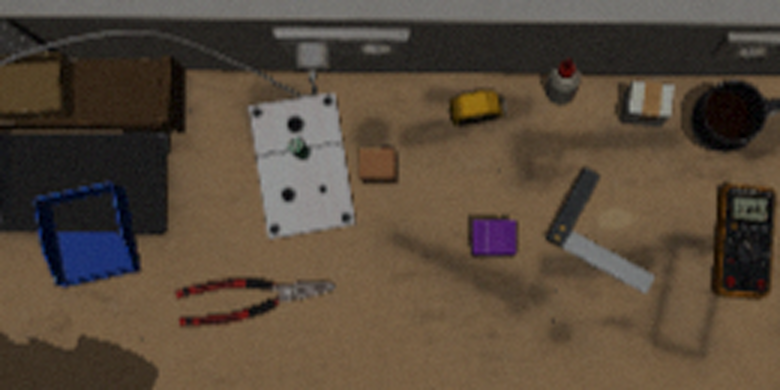

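View pics/scene0.png

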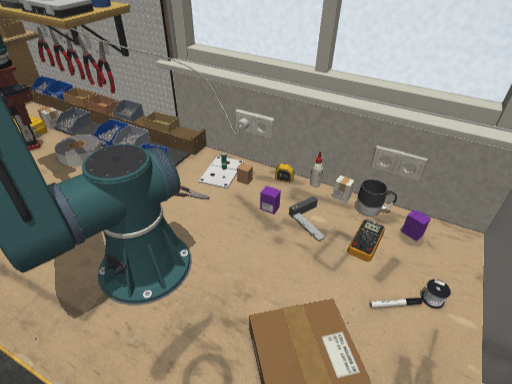

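```bash
cat >> h.py <<'E'
def frame(deg):  # tool down, tool y at world angle deg
    a=np.deg2rad(deg); y=np.array([np.cos(a),np.sin(a),0]); z=np.array([0,0,-1.]); x=np.cross(y,z)
    return np.column_stack([x,y,z])
def goal(p,deg=None,p0=None,R0=None):
    s=sense(); p0=s['eef_pos'] if p0 is None else np.array(p0); R0=R.from_rotvec(s['ee_rot']).as_matrix() if R0 is None else R0
    off=R0.T@(np.array(p)-p0)/.04
    rot=np.zeros(3) if deg is None else np.rad2deg(R.from_matrix(R0.T@frame(deg)).as_rotvec())/5
    return off.round(3),rot.round(3)
def yawnow():
    m=R.from_rotvec(sense()['ee_rot']).as_matrix(); return np.rad2deg(np.arctan2(m[1,1],m[0,1])),m[:,2]
E
python3 - <<'E'
from h import *
c=cam('wrist'); s=sense(); R0=R.from_rotvec(s['ee_rot']).as_matrix()
print(yawnow(), 'axis in tool',R0.T@(-c[2][:,2]), R0.T@(c[1]-s['eef_pos']), 'cam right in tool',R0.T@c[2][:,0])
t=cam('top')
print('cell',px2w(t,199.3,169.3,.06))
print(goal([.43,.02,.33],90))
E
```

```text
(np.float64(76.48960147355945), array([-3.56065445e-05, -1.03581572e-04, -9.99999994e-01])) axis in tool [-2.51167313e-01  3.83658124e-04  9.67943611e-01] [ 0.06784511 -0.0004965  -0.16174655] cam right in tool [ 7.46748228e-04  9.99999701e-01 -2.02593685e-04]
cell [0.4720232  0.04195162 0.06      ]
(array([-10.336, -12.002,  -2.683]), array([-1.000e-03, -0.000e+00, -2.702e+00]))
```

send_rows(
  targets=[
    {"offset":[-10.3,-12,-2.7],"rotation":[0,0,-2.7],"hand":100},
    {"offset":[-10.3,-12,-2.7],"rotation":[0,0,-2.7],"hand":100},
    {"offset":[-10.3,-12,-2.7],"rotation":[0,0,-2.7],"hand":100},
    {"offset":[-10.3,-12,-2.7],"rotation":[0,0,-2.7],"hand":100},
    {"offset":[-10.3,-12,-2.7],"rotation":[0,0,-2.7],"hand":100},
    {"offset":[-10.3,-12,-2.7],"rotation":[0,0,-2.7],"hand":100},
    {"offset":[-10.3,-12,-2.7],"rotation":[0,0,-2.7],"hand":100},
    {"offset":[-10.3,-12,-2.7],"rotation":[0,0,-2.7],"hand":100},
    {"offset":[-10.3,-12,-2.7],"rotation":[0,0,-2.7],"hand":100},
    {"offset":[-10.3,-12,-2.7],"rotation":[0,0,-2.7],"hand":100},
    {"offset":[-10.3,-12,-2.7],"rotation":[0,0,-2.7],"hand":100},
    {"offset":[-10.3,-12,-2.7],"rotation":[0,0,-2.7],"hand":100},
  ],
)

```text
time_s: 1.6
eef_pos: [0.3653, 0.1429, 0.3076]
ee_rot: [-0.0, 3.14, 0.0]
contact_force: [1.1, 0.4, 0.4]
grip_width: 0.998
grasp_force: 0.0
```

```bash
python3 - <<'E'
from h import *
s=sense();print(s['time_s'],s['eef_pos'],yawnow(),s['joint_positions'])
print(goal([.43,.02,.33],90))
E
```

```text
1.6 [0.36530858 0.14288782 0.30755558] (np.float64(90.003370088385), array([ 1.15586034e-03,  2.47404279e-04, -9.99999301e-01])) [ 1.96265443e-01 -3.37856097e-02  1.78541224e+00  1.75424810e-05
  1.38878410e+00 -1.37459273e+00]
(array([-1.618, -3.072, -0.56 ]), array([0.003, 0.013, 0.001]))
```

send_rows(
  targets=[
    {"offset":[-0.8,-1.0,-0.3],"rotation":[0,0,0],"hand":100},
    {"offset":[-1.6,-2.0,-0.6],"rotation":[0,0,0],"hand":100},
    {"offset":[-1.6,-3.1,-0.6],"rotation":[0,0,0],"hand":100},
    {"offset":[-1.6,-3.1,-0.6],"rotation":[0,0,0],"hand":100},
    {"offset":[-1.6,-3.1,-0.6],"rotation":[0,0,0],"hand":100},
    {"offset":[-1.6,-3.1,-0.6],"rotation":[0,0,0],"hand":100},
  ],
)

```text
time_s: 2.1
eef_pos: [0.429, 0.0201, 0.3308]
ee_rot: [-0.005, -3.141, -0.001]
contact_force: [-0.6, 0.4, 1.0]
grip_width: 1.002
grasp_force: 0.0
```

```bash
python3 - <<'E'
from h import *
s=sense();print(s['time_s'],s['eef_pos'],np.abs(s['qvel']).max())
im=capture('wrist'); save(im,'w1'); c=cam('wrist'); print(c[3])
save(cv2.resize(im,(800,600),interpolation=cv2.INTER_CUBIC),'w1b')
for l in ['plate','cell','tan_carton','line_foot','blue_bin']:
    print(l,[(np.round(d['extent'],1),round(d['conf'],2)) for d in spot_in(l,'wrist')][:2])
E
```

```text
2.1 [0.42898099 0.02006003 0.33083621] 0.04443484828008354
{'intrinsics': array([[311.83818496,   0.        , 258.03968443],
       [  0.        , 311.83818496, 196.0274325 ],
       [  0.        ,   0.        ,   1.        ]]), 'position': array([0.36064828, 0.02039858, 0.49244247]), 'orientation': array([-0.19822895, -0.19961764,  1.5607218 ])}
plate [(array([231. , 120.4,  85.1, 114.9]), 0.63)]
cell [(array([269.5, 183.7,  15.4,  26.6]), 0.7)]
tan_carton [(array([193. , 166.2,  37.5,  35.4]), 0.66)]
line_foot [(array([233.3, 121. ,  85.7, 115.4]), 0.98)]
blue_bin [(array([411.7,  71.8,  92.5,  98.7]), 0.95), (array([ 50.7, 223.2,  43.1,  27.9]), 0.61)]
```

View pics/w1b.png

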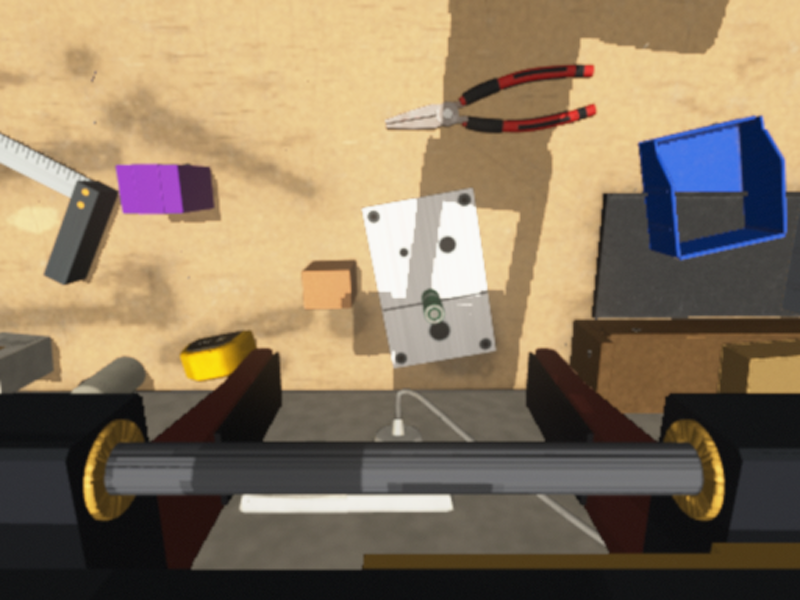

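```bash
cat >> h.py <<'E'
from scipy.optimize import least_squares
def fitplate(c,px,pts,x0=(.457,.048,.1)):
    pts=np.array(pts,float); px=np.array(px,float)
    def f(q):
        C,S=np.cos(q[2]),np.sin(q[2])
        return np.concatenate([w2px(c,[q[0]+C*p[0]-S*p[1],q[1]+S*p[0]+C*p[1],p[2]])-u for p,u in zip(pts,px)])
    r=least_squares(f,x0); return r.x,r.fun.reshape(-1,2).round(1)
E
python3 - <<'E'
from h import *
c=cam('wrist'); k=.64
P=np.array([(362,208),(473,189),(495,350),(398,367)])*k
q,res=fitplate(c,P,[(-.085,-.055,.008),(-.085,.055,.008),(.085,.055,.008),(.085,-.055,.008)])
print('plate',q.round(4),np.rad2deg(q[2]),res.tolist())
C,S=np.cos(q[2]),np.sin(q[2]); M=np.array([[C,-S],[S,C]])
T=np.array([(303,270),(352,268),(352,307),(305,310)])*k
W=np.array([px2w(c,u,v,.06) for u,v in T])[:,:2]; print('carton',W.round(4).tolist(),W.mean(0),'in plate',M.T@(W.mean(0)-q[:2]), [np.linalg.norm(W[i]-W[(i+1)%4]).round(4) for i in range(4)])
ce=px2w(c,433*k,313*k,.073)[:2]; print('cell',ce, M.T@(ce-q[:2]))
B=np.array([(678,258),(787,232)])*k
for u,v in B: print('bin rear corner',px2w(c,u,v,.055))
for u,v in np.array([(640,143),(765,117)])*k: print('bin front corner?',px2w(c,u,v,.025),px2w(c,u,v,.055))
for u,v in np.array([(573,322),(585,345)])*k: print('brown',px2w(c,u,v,.06))
s=px2w(c,98*k,182*k,.034);print(s,px2w(c,62*k,283*k,0))
E
```

```text
plate [0.4607 0.0511 0.1883] 10.786818718105224 [[0.0, 0.3], [0.3, -1.3], [1.6, 0.3], [-2.0, 1.0]]
carton [[0.4392, -0.0686], [0.4372, -0.0245], [0.4735, -0.0254], [0.4764, -0.0686]] [ 0.45656971 -0.04676548] in plate [-0.02242373 -0.09538033] [np.float64(0.0442), np.float64(0.0362), np.float64(0.0433), np.float64(0.0372)]
cell [0.47542161 0.04820941] [ 0.01387013 -0.00561185]
bin rear corner [0.42822937 0.27006847 0.055     ]
bin rear corner [0.40461959 0.36401443 0.055     ]
bin front corner? [0.32734937 0.23723866 0.025     ] [0.32947825 0.22337027 0.055     ]
bin front corner? [0.30480432 0.34707928 0.025     ] [0.30837996 0.32616218 0.055     ]
brown [0.48729371 0.17868607 0.06      ]
brown [0.50969899 0.19194568 0.06      ]
[ 0.36305235 -0.25687348  0.034     ] [ 0.46428625 -0.33020049  0.        ]
```

```bash
python3 - <<'E'
from h import *
c=cam('wrist'); k=.64
px=np.array([(678,258),(787,232),(650,247),(765,117),(640,143)])*k
pts=[(.055,-.049,.055),(.055,.049,.055),(.055,-.049,0),(-.055,.049,.025),(-.055,-.049,.025)]
for sub in [range(5),[0,1,2]]:
    q,r=fitplate(c,px[list(sub)],[pts[i] for i in sub],(.363,.304,.24)); print(q.round(4),np.rad2deg(q[2]),r.tolist())
    C,S=np.cos(q[2]),np.sin(q[2])
    for n,(x,y) in dict(cell=(.01,.032),carton=(0,-.019)).items(): print(n,q[0]+C*x-S*y,q[1]+S*x+C*y)
print(goal([.4754,.0482,.10],14)); print(goal([.4754,.0482,.026],14))
E
```

```text
[0.3654 0.3049 0.24  ] 13.752624724307621 [[-0.0, 1.6], [0.7, 1.9], [-1.1, 3.1], [-4.9, -3.4], [5.2, -2.7]]
cell 0.3675514732150773 0.3383238030525295
carton 0.36996241126736146 0.28640860895958553
[0.3623 0.3049 0.2324] 13.313321670666669 [[0.0, -0.8], [0.9, -0.0], [-1.1, 1.0]]
cell 0.3646955811770478 0.33838339566300024
carton 0.36670840369011204 0.2864512423711243
(array([-1.176,  0.655,  5.768]), array([-0.000e+00, -3.000e-03,  1.522e+01]))
(array([-1.176,  0.655,  7.618]), array([-0.000e+00, -3.000e-03,  1.522e+01]))
```

send_rows(
  targets=[
    {"offset":[-1.2,0.65,1],"rotation":[0,0,15.2],"hand":50},
    {"offset":[-1.2,0.65,2],"rotation":[0,0,15.2],"hand":50},
    {"offset":[-1.2,0.65,3],"rotation":[0,0,15.2],"hand":50},
    {"offset":[-1.2,0.65,4],"rotation":[0,0,15.2],"hand":50},
    {"offset":[-1.2,0.65,5],"rotation":[0,0,15.2],"hand":50},
    {"offset":[-1.2,0.65,5],"rotation":[0,0,15.2],"hand":50},
    {"offset":[-1.2,0.65,5],"rotation":[0,0,15.2],"hand":50},
    {"offset":[-1.2,0.65,5],"rotation":[0,0,15.2],"hand":50},
    {"offset":[-1.2,0.65,5],"rotation":[0,0,15.2],"hand":50},
    {"offset":[-1.2,0.65,5],"rotation":[0,0,15.2],"hand":50},
    {"offset":[-1.2,0.65,5],"rotation":[0,0,15.2],"hand":50},
    {"offset":[-1.2,0.65,5],"rotation":[0,0,15.2],"hand":50},
  ],
)

```text
time_s: 3.4
eef_pos: [0.4768, 0.0476, 0.1308]
ee_rot: [1.936, 2.474, -0.0]
contact_force: [0.5, -0.6, 0.3]
grip_width: 0.505
grasp_force: 0.0
```

```bash
python3 - <<'E'
from h import *
s=sense();print(s['time_s'],s['eef_pos'],yawnow())
im=capture('wrist'); save(im,'w2'); c=cam('wrist')
d=spot_in('cell','wrist')[:2]; print(d)
for z in (.008,.073): print(w2px(c,[.4754,.0482,z]))
save(cv2.resize(im,(640,480)),'w2b')
print(goal([.4754,.0482,.026],14))
E
```

```text
3.4 [0.47682024 0.04756973 0.13083398] (np.float64(13.920688901220112), array([ 2.13309749e-05, -2.12567113e-05, -1.00000000e+00]))
[{'extent': [245.6, 183.3, 26.6, 37.4], 'conf': 0.83}, {'extent': [151.4, 121.2, 185.6, 123.0], 'conf': 0.39}]
[256.45812588 188.59681549]
[255.99899446 208.77109647]
(array([ 0.03 , -0.029,  2.621]), array([-0.   ,  0.001,  0.041]))
```

View pics/w2b.png

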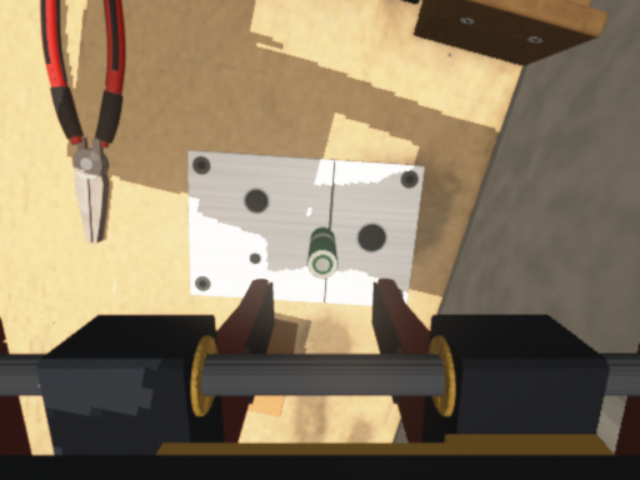

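send_rows(
  targets=[
    {"offset":[0,0,0.7],"rotation":[0,0,0],"hand":50},
    {"offset":[0,0,1.4],"rotation":[0,0,0],"hand":50},
    {"offset":[0,0,2.1],"rotation":[0,0,0],"hand":50},
    {"offset":[0,0,2.6],"rotation":[0,0,0],"hand":50},
    {"offset":[0,0,2.6],"rotation":[0,0,0],"hand":5},
    {"offset":[0,0,2.6],"rotation":[0,0,0],"hand":5},
    {"offset":[0,0,2.6],"rotation":[0,0,0],"hand":5},
    {"offset":[0,0,2.6],"rotation":[0,0,0],"hand":5},
    {"offset":[0,0,2.6],"rotation":[0,0,0],"hand":5},
    {"offset":[0,0,2.6],"rotation":[0,0,0],"hand":5},
  ],
)

```text
time_s: 4.33
eef_pos: [0.4781, 0.0467, 0.0282]
ee_rot: [1.933, 2.474, 0.002]
contact_force: [-0.0, 0.7, 7.3]
grip_width: 0.207
grasp_force: 30.0
```

```bash
python3 - <<'E'
from h import *
s=sense();print(s['time_s'],s['eef_pos'],yawnow(),s['grip_width'],s['grasp_force'])
print(goal([.4768,.0476,.15],13.5));print(goal([.3665,.338,.15],13.5));print(goal([.3665,.338,.022],13.5))
# plate refit from w2
class _: pass
K,p,Rm,m=cam('wrist')
# camera pose at w2: translate by height difference (yaw equal)
p2=p+np.array([.47682024,.04756973,.13083398])-s['eef_pos']
px=np.array([(188,151),(424,166),(409,306),(191,294),(334,160),(325,302)])*.8
q,r=fitplate((K,p2,Rm,m),px,[(-.085,.055,.008),(.085,.055,.008),(.085,-.055,.008),(-.085,-.055,.008),(.02,.055,.008),(.02,-.055,.008)])
print(q.round(4),np.rad2deg(q[2]),r.tolist())
E
```

```text
4.3333 [0.47811059 0.04669346 0.02815895] (np.float64(14.004016529449068), array([ 2.79919991e-03, -1.72859008e-04, -9.99996067e-01])) 0.2074050213882447 30.001170337200165
(array([ 0.027, -0.018, -3.046]), array([0.031, 0.01 , 0.101]))
(array([ 7.739, -0.937, -3.055]), array([0.031, 0.01 , 0.101]))
(array([ 7.742, -0.945,  0.145]), array([0.031, 0.01 , 0.101]))
[0.4626 0.0473 0.1862] 10.668442010909816 [[-0.9, -0.4], [1.0, -0.9], [-1.0, 0.8], [-0.0, 1.1], [0.6, -0.5], [0.3, 0.5]]
```

send_rows(
  targets=[
    {"offset":[0,0,-1],"rotation":[0,0,0],"hand":5},
    {"offset":[0,0,-2],"rotation":[0,0,0],"hand":5},
    {"offset":[0.6,0,-3],"rotation":[0,0,0.1],"hand":5},
    {"offset":[1.5,-0.2,-3],"rotation":[0,0,0.1],"hand":5},
    {"offset":[2.4,-0.3,-3],"rotation":[0,0,0.1],"hand":5},
    {"offset":[3.4,-0.4,-3],"rotation":[0,0,0.1],"hand":5},
    {"offset":[4.4,-0.5,-3],"rotation":[0,0,0.1],"hand":5},
    {"offset":[5.4,-0.65,-3],"rotation":[0,0,0.1],"hand":5},
    {"offset":[6.4,-0.8,-3],"rotation":[0,0,0.1],"hand":5},
    {"offset":[7.2,-0.9,-3],"rotation":[0,0,0.1],"hand":5},
    {"offset":[7.7,-0.95,-3],"rotation":[0,0,0.1],"hand":5},
    {"offset":[7.7,-0.95,-3],"rotation":[0,0,0.1],"hand":5},
  ],
)

```text
time_s: 5.33
eef_pos: [0.3644, 0.3399, 0.1475]
ee_rot: [-1.94, -2.47, -0.004]
contact_force: [0.2, 0.0, -0.4]
grip_width: 0.206
grasp_force: 30.0
```

```bash
python3 - <<'E'
from h import *
s=sense();print(s['time_s'],s['eef_pos'],yawnow(),s['grip_width'],s['grasp_force'])
im=capture('wrist'); save(im,'w3'); c=cam('wrist')
save(cv2.resize(im,(640,480)),'w3b')
d=spot_in('blue_bin','wrist')[:2]; print(d)
print(goal([.3665,.338,.023],13.5))
E
```

```text
5.3333 [0.36444784 0.3398556  0.14752939] (np.float64(13.701349827497067), array([ 0.00107523,  0.00223552, -0.99999692])) 0.20600775395035276 30.000501573085785
[{'extent': [197.6, 171.7, 120.4, 82.6], 'conf': 0.82}]
(array([0.027, 0.036, 3.104]), array([0.006, 0.004, 0.026]))
```

View pics/w3b.png

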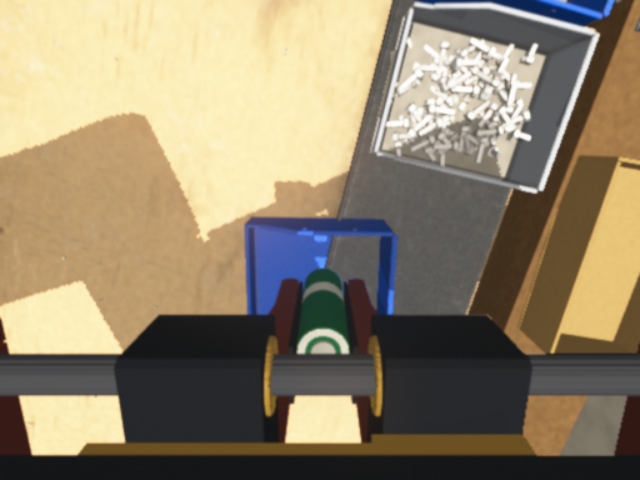

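```bash
python3 - <<'E'
from h import *
c=cam('wrist')
A=[.3632,.3049]; a=np.deg2rad(13.5); M=np.array([[np.cos(a),-np.sin(a)],[np.sin(a),np.cos(a)]])
for x,y,z in [(.055,.049,.055),(.055,-.049,.055),(-.055,.049,.025),(.055,.049,0)]:
    w=np.r_[A+M@[x,y],z]; print((x,y,z),w2px(c,w)*1.25)
print((M.T@(px2w(c,393/1.25,221/1.25,.055)[:2]-A)).round(4),(M.T@(px2w(c,396/1.25,236/1.25,.055)[:2]-A)).round(4))
E
```

```text
(0.055, 0.049, 0.055) [390.95370721 220.65415703]
(0.055, -0.049, 0.055) [384.58501631 353.53891513]
(-0.055, 0.049, 0.025) [234.6629227  212.43663135]
(0.055, 0.049, 0) [379.24438573 207.49796721]
[0.0564 0.0488] [0.0589 0.0386]
```

send_rows(
  targets=[
    {"offset":[0,0.03,0.8],"rotation":[0,0,0],"hand":5},
    {"offset":[0,0.03,1.6],"rotation":[0,0,0],"hand":5},
    {"offset":[0,0.03,2.3],"rotation":[0,0,0],"hand":5},
    {"offset":[0,0.03,2.8],"rotation":[0,0,0],"hand":5},
    {"offset":[0,0.03,3.05],"rotation":[0,0,0],"hand":5},
    {"offset":[0,0.03,3.1],"rotation":[0,0,0],"hand":5},
    {"offset":[0,0.03,3.1],"rotation":[0,0,0],"hand":5},
  ],
)

```text
time_s: 6.02
eef_pos: [0.3666, 0.335, 0.0237]
ee_rot: [-1.947, -2.465, 0.003]
contact_force: [-4.9, -2.1, 14.3]
grip_width: 0.205
grasp_force: 30.0
```

send_rows(
  targets=[
    {"offset":[0,0,0],"rotation":[0,0,0],"hand":25},
    {"offset":[0,0,0],"rotation":[0,0,0],"hand":32},
    {"offset":[0,0,0],"rotation":[0,0,0],"hand":36},
    {"offset":[0,0,-0.5],"rotation":[0,0,0],"hand":36},
    {"offset":[0,0,-1.2],"rotation":[0,0,0],"hand":36},
    {"offset":[0,0,-2.2],"rotation":[0,0,0],"hand":36},
    {"offset":[0,0,-3.2],"rotation":[0,0,0],"hand":36},
    {"offset":[0,0,-3.2],"rotation":[0,0,0],"hand":36},
  ],
)

```text
time_s: 6.68
eef_pos: [0.371, 0.339, 0.1575]
ee_rot: [1.943, 2.464, 0.018]
contact_force: [0.8, 0.4, 0.6]
grip_width: 0.357
grasp_force: 0.0
```

```bash
python3 - <<'E'
from h import *
s=sense();print(s['time_s'],s['eef_pos'],yawnow(),s['grip_width'],s['grasp_force'])
im=capture('wrist'); save(im,'w4')
print(spot_in('cell','wrist')[:2])
print(goal([.4566,-.0468,.15],-2));print(goal([.4566,-.0468,.022],-2))
E
```

```text
6.6833 [0.3710063  0.33898947 0.15746703] (np.float64(13.462228154272823), array([ 0.00981844,  0.00650852, -0.99993062])) 0.35745551612859555 0.0
[{'extent': [183.5, 178.0, 67.9, 24.1], 'conf': 0.82}]
(array([-9.848, -0.086,  0.047]), array([ 0.046, -0.022,  3.092]))
(array([-9.853, -0.099,  3.247]), array([ 0.046, -0.022,  3.092]))
```

```bash
python3 - <<'E'
from h import *
c=cam('wrist')
A=[.3632,.3049]; a=np.deg2rad(13.5); M=np.array([[np.cos(a),-np.sin(a)],[np.sin(a),np.cos(a)]])
for u,v in [(183.5,178),(251.4,178),(183.5,202),(251.4,202)]: print((M.T@(px2w(c,u,v,.011)[:2]-A)).round(4))
E
```

```text
[-0.0604  0.0379]
[0.0067 0.0378]
[-0.0619  0.0132]
[0.0066 0.0132]
```

send_rows(
  targets=[
    {"offset":[-1,0,0],"rotation":[0,0,1.4],"hand":70},
    {"offset":[-2,0,0],"rotation":[0,0,2.5],"hand":70},
    {"offset":[-3,0,0],"rotation":[0,0,3.1],"hand":70},
    {"offset":[-4,0,0],"rotation":[0,0,3.1],"hand":70},
    {"offset":[-5,-0.05,0],"rotation":[0,0,3.1],"hand":70},
    {"offset":[-6,-0.05,0],"rotation":[0,0,3.1],"hand":70},
    {"offset":[-7,-0.05,0],"rotation":[0,0,3.1],"hand":70},
    {"offset":[-8,-0.1,0],"rotation":[0,0,3.1],"hand":70},
    {"offset":[-9,-0.1,0],"rotation":[0,0,3.1],"hand":70},
    {"offset":[-9.6,-0.1,0],"rotation":[0,0,3.1],"hand":70},
    {"offset":[-9.85,-0.1,0.2],"rotation":[0,0,3.1],"hand":70},
    {"offset":[-9.85,-0.1,0.2],"rotation":[0,0,3.1],"hand":70},
  ],
)

```text
time_s: 7.78
eef_pos: [0.4536, -0.049, 0.1404]
ee_rot: [-2.262, -2.176, 0.003]
contact_force: [0.2, 0.3, 0.5]
grip_width: 0.699
grasp_force: 0.0
```

```bash
python3 - <<'E'
from h import *
s=sense();print(s['time_s'],s['eef_pos'],yawnow(),s['grip_width'],s['contact_force'])
im=capture('wrist'); save(im,'w5'); c=cam('wrist')
d=spot_in('tan_carton','wrist')[:2]; print(d)
for x in (-.018,.018):
  for y in (-.022,.022):
    for z in (0,.06):
      a=np.deg2rad(-2);print(w2px(c,[.4566+np.cos(a)*x-np.sin(a)*y,-.0468+np.sin(a)*x+np.cos(a)*y,z])*1.25)
save(cv2.resize(im,(640,480)),'w5b')
print(goal([.4566,-.0468,.022],-2))
E
```

```text
7.7833 [ 0.4535996  -0.048985    0.14039068] (np.float64(-2.211482016241449), array([-3.64501195e-03,  5.86184220e-04, -9.99993185e-01])) 0.6990283533410045 [0.15807802 0.3362818  0.48470467]
[{'extent': [238.5, 165.7, 47.5, 66.2], 'conf': 0.84}]
[305.10836433 257.96438921]
[300.72420115 283.6277175 ]
[304.36528072 203.85550595]
[299.6098063  217.89746194]
[349.63331779 257.94061735]
[355.31064356 283.61737819]
[350.50095342 203.79736308]
[356.63713385 217.83633842]
(array([-0.01 ,  0.107,  2.979]), array([-0.048, -0.016, -0.014]))
```

View pics/w5b.png

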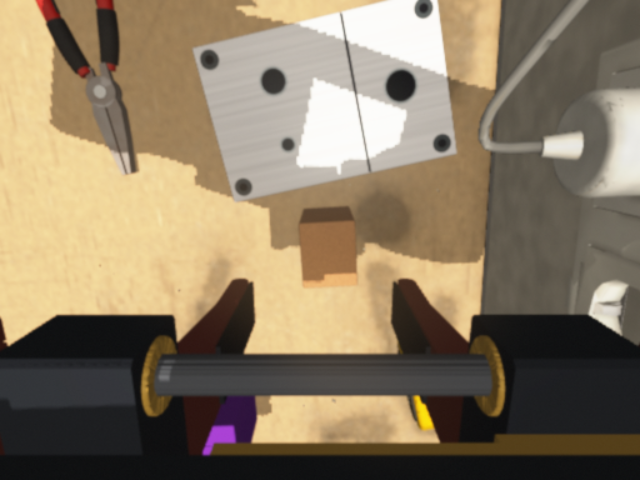

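send_rows(
  targets=[
    {"offset":[0,0.05,0.8],"rotation":[0,0,0.5],"hand":70},
    {"offset":[0,0.05,1.6],"rotation":[0,0,0.5],"hand":70},
    {"offset":[0,0.05,2.4],"rotation":[0,0,0.5],"hand":70},
    {"offset":[0,0.05,2.95],"rotation":[0,0,0.5],"hand":70},
    {"offset":[0,0.05,2.95],"rotation":[0,0,0.5],"hand":35},
    {"offset":[0,0.05,2.95],"rotation":[0,0,0.5],"hand":25},
    {"offset":[0,0.05,2.95],"rotation":[0,0,0.5],"hand":25},
    {"offset":[0,0.05,2.95],"rotation":[0,0,0.5],"hand":25},
    {"offset":[0,0.05,2.95],"rotation":[0,0,0.5],"hand":25},
  ],
)

```text
time_s: 8.63
eef_pos: [0.4579, -0.0474, 0.0262]
ee_rot: [2.305, 2.131, 0.002]
contact_force: [0.5, 2.4, 1.3]
grip_width: 0.419
grasp_force: 28.8
```

```bash
python3 - <<'E'
from h import *
s=sense();print(s['time_s'],s['eef_pos'],yawnow(),s['grip_width'],s['grasp_force'],s['contact_force'])
print(goal([.3725,.2876,.155],13.5));print(goal([.3725,.2876,.026],13.5))
E
```

```text
8.6333 [ 0.45786765 -0.04740382  0.02622797] (np.float64(-4.4828681737566365), array([ 2.68913569e-03, -7.35658488e-04, -9.99996114e-01])) 0.4190540933811573 28.845035643316805 [0.46430017 2.42164405 1.3099021 ]
(array([ 8.181, -2.773, -3.231]), array([ 0.03 ,  0.011, -3.597]))
(array([ 8.183e+00, -2.782e+00, -6.000e-03]), array([ 0.03 ,  0.011, -3.597]))
```

send_rows(
  targets=[
    {"offset":[0,0,-1],"rotation":[0,0,0],"hand":25},
    {"offset":[0,0,-2],"rotation":[0,0,0],"hand":25},
    {"offset":[0.6,-0.2,-3],"rotation":[0,0,-0.5],"hand":25},
    {"offset":[1.5,-0.5,-3.2],"rotation":[0,0,-1.5],"hand":25},
    {"offset":[2.4,-0.8,-3.2],"rotation":[0,0,-2.5],"hand":25},
    {"offset":[3.4,-1.15,-3.2],"rotation":[0,0,-3.6],"hand":25},
    {"offset":[4.4,-1.5,-3.2],"rotation":[0,0,-3.6],"hand":25},
    {"offset":[5.4,-1.85,-3.2],"rotation":[0,0,-3.6],"hand":25},
    {"offset":[6.4,-2.2,-3.2],"rotation":[0,0,-3.6],"hand":25},
    {"offset":[7.3,-2.5,-3.2],"rotation":[0,0,-3.6],"hand":25},
    {"offset":[8.2,-2.8,-3.2],"rotation":[0,0,-3.6],"hand":25},
    {"offset":[8.2,-2.8,-3.2],"rotation":[0,0,-3.6],"hand":25},
  ],
)

```text
time_s: 9.63
eef_pos: [0.3699, 0.2943, 0.1543]
ee_rot: [-1.939, -2.471, -0.008]
contact_force: [0.4, 0.3, -0.1]
grip_width: 0.418
grasp_force: 28.9
```

```bash
python3 - <<'E'
from h import *
s=sense();print(s['time_s'],s['eef_pos'],yawnow(),s['grip_width'],s['grasp_force'])
print(goal([.3725,.2876,.026],13.5))
im=capture('wrist'); save(im,'w6'); c=cam('wrist')
A=np.array([.3632,.3049]); a=np.deg2rad(13.5); M=np.array([[np.cos(a),-np.sin(a)],[np.sin(a),np.cos(a)]])
for d in spot_in('cell','wrist')[:2]:
    l,t,w,h=d['extent']; print(d['conf'],[(M.T@(px2w(c,u,v,.011)[:2]-A)).round(3) for u,v in [(l,t),(l+w,t+h)]])
E
```

```text
9.6333 [0.36991612 0.29433377 0.15430679] (np.float64(13.744912460959954), array([ 0.00261691,  0.0044276 , -0.99998677])) 0.4179538909929546 28.85170037392527
(array([-0.191,  0.011,  3.207]), array([ 0.041, -0.042,  0.049]))
0.75 [array([-0.057,  0.04 ]), array([0.013, 0.012])]
```

send_rows(
  targets=[
    {"offset":[0,0,0.3],"rotation":[0,0,0],"hand":25},
    {"offset":[0,0,1.1],"rotation":[0,0,0],"hand":25},
    {"offset":[0,0,1.9],"rotation":[0,0,0],"hand":25},
    {"offset":[0,0,2.6],"rotation":[0,0,0],"hand":25},
    {"offset":[0,0,2.95],"rotation":[0,0,0],"hand":25},
    {"offset":[0,0,3.1],"rotation":[0,0,0],"hand":25},
    {"offset":[0,0,3.15],"rotation":[0,0,0],"hand":25},
    {"offset":[0,0,3.15],"rotation":[0,0,0],"hand":25},
  ],
)

```text
time_s: 10.4
eef_pos: [0.3703, 0.2863, 0.0284]
ee_rot: [-1.948, -2.464, 0.003]
contact_force: [-7.0, -2.0, 18.9]
grip_width: 0.407
grasp_force: 30.0
```

send_rows(
  targets=[
    {"offset":[0,0,0],"rotation":[0,0,0],"hand":46},
    {"offset":[0,0,0],"rotation":[0,0,0],"hand":52},
    {"offset":[0,0,0],"rotation":[0,0,0],"hand":56},
    {"offset":[0,0,0],"rotation":[0,0,0],"hand":56},
    {"offset":[0,0,-0.6],"rotation":[0,0,0],"hand":56},
    {"offset":[0,0,-1.4],"rotation":[0,0,0],"hand":56},
    {"offset":[0,0,-2.4],"rotation":[0,0,0],"hand":56},
    {"offset":[0,0,-3.4],"rotation":[0,0,0],"hand":56},
    {"offset":[0,0,-4],"rotation":[0,0,0],"hand":56},
    {"offset":[0,0,-4],"rotation":[0,0,0],"hand":56},
  ],
)

```text
time_s: 11.23
eef_pos: [0.3743, 0.29, 0.192]
ee_rot: [1.943, 2.464, 0.014]
contact_force: [1.1, 0.5, 0.5]
grip_width: 0.562
grasp_force: 0.0
```

```bash
python3 - <<'E'
from h import *
s=sense();print(s['time_s'],s['eef_pos'],yawnow(),s['grip_width'],s['contact_force'])
im=capture('wrist'); save(im,'w7')
save(cv2.resize(im,(640,480)),'w7b')
print([(l,spot_in(l,'wrist')[:1]) for l in ('cell','tan_carton')])
# square from top picture
t=cam('top'); f=lambda u,v,z: px2w(t,100+u/3,120+v/3,z)
for n,u,v,z in [('stock far end',587,172,.034),('stock blade end',555,240,.034),('tip',645,288,.011)]: print(n,f(u,v,z).round(3))
E
```

```text
11.2333 [0.37432296 0.28997473 0.19200777] (np.float64(13.479243293147647), array([ 0.00872859,  0.00474279, -0.99995066])) 0.5616952368928126 [1.06240899 0.5079579  0.51594556]
[('cell', [{'extent': [193.7, 124.2, 67.6, 23.7], 'conf': 0.71}]), ('tan_carton', [{'extent': [188.3, 164.8, 68.4, 54.2], 'conf': 0.57}])]
stock far end [ 0.45  -0.311  0.034]
stock blade end [ 0.365 -0.271  0.034]
tip [ 0.308 -0.385  0.011]
```

View pics/w7b.png

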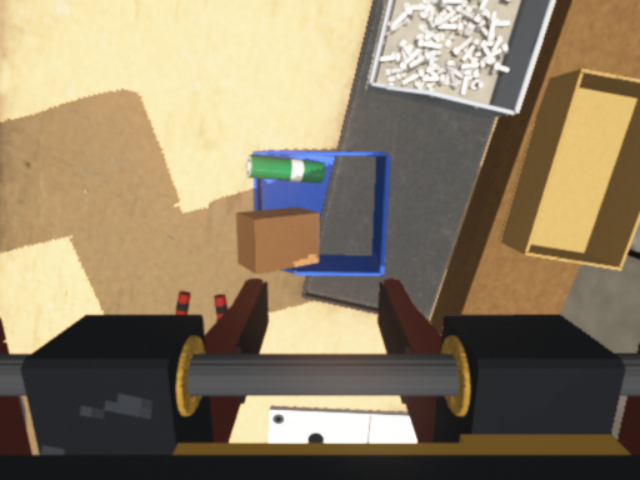

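```bash
python3 - <<'E'
from h import *
c=cam('wrist')
A=np.array([.3632,.3049]); a=np.deg2rad(13.5); M=np.array([[np.cos(a),-np.sin(a)],[np.sin(a),np.cos(a)]])
for n,u,v,z in [('carton front',238,240,.045),('carton top L',252,215,.06),('carton R',320,235,.04),('cell L',247,167,.034),('cell R',325,172,.011),('rim',256,210,.025),('rear',386,215,.055)]: print(n,(M.T@(px2w(c,u/1.25,v/1.25,z)[:2]-A)).round(3))
w=A+M@[-.1,.003]; print(w,np.linalg.norm(w),goal([*w,.12],103.5))
E
```

```text
carton front [-0.064 -0.025]
carton top L [-0.049 -0.002]
carton R [ 0.001 -0.022]
cell L [-0.056  0.032]
cell R [0.005 0.026]
rim [-0.052 -0.004]
rear [ 0.052 -0.003]
[0.26526267 0.28447257] 0.3889587768515327 (array([ 0.531, -2.579,  1.659]), array([-7.0000e-03, -2.0000e-03, -1.8005e+01]))
```

send_rows(
  targets=[
    {"offset":[0,-0.4,0],"rotation":[0,0,-18],"hand":40},
    {"offset":[0,-0.8,0],"rotation":[0,0,-18],"hand":40},
    {"offset":[0.1,-1.2,0],"rotation":[0,0,-18],"hand":40},
    {"offset":[0.2,-1.6,0],"rotation":[0,0,-18],"hand":40},
    {"offset":[0.3,-2,0],"rotation":[0,0,-18],"hand":40},
    {"offset":[0.4,-2.4,0],"rotation":[0,0,-18],"hand":40},
    {"offset":[0.53,-2.6,0.4],"rotation":[0,0,-18],"hand":40},
    {"offset":[0.53,-2.6,0.8],"rotation":[0,0,-18],"hand":40},
    {"offset":[0.53,-2.6,1.2],"rotation":[0,0,-18],"hand":40},
    {"offset":[0.53,-2.6,1.6],"rotation":[0,0,-18],"hand":40},
    {"offset":[0.53,-2.6,1.6],"rotation":[0,0,-18],"hand":40},
    {"offset":[0.53,-2.6,1.6],"rotation":[0,0,-18],"hand":40},
  ],
)

```text
time_s: 12.38
eef_pos: [0.2625, 0.2828, 0.1201]
ee_rot: [0.268, -3.124, 0.006]
contact_force: [-0.5, 0.3, 0.2]
grip_width: 0.402
grasp_force: 0.0
```

```bash
python3 - <<'E'
from h import *
s=sense();print(s['time_s'],s['eef_pos'],yawnow(),s['joint_positions'])
A=np.array([.3632,.3049]); a=np.deg2rad(13.5); M=np.array([[np.cos(a),-np.sin(a)],[np.sin(a),np.cos(a)]])
print(goal([*(A+M@[-.1,.003]),.031],103.5)); print(goal([*(A+M@[-.046,.003]),.031],103.5))
E
```

```text
12.3833 [0.2624598  0.28282236 0.12005867] (np.float64(99.7888953357937), array([-0.00561196, -0.0043415 , -0.99997483])) [ 6.43298267e-01  2.00023950e-01  2.06644638e+00 -1.39173149e-04
  8.82216825e-01 -1.09824728e+00]
(array([-0.09 ,  0.036,  2.226]), array([-0.036, -0.073, -0.742]))
(array([-1.437,  0.124,  2.217]), array([-0.036, -0.073, -0.742]))
```

send_rows(
  targets=[
    {"offset":[-0.05,0.04,0.6],"rotation":[0,0,-0.7],"hand":40},
    {"offset":[-0.05,0.04,1.3],"rotation":[0,0,-0.7],"hand":40},
    {"offset":[-0.05,0.04,1.9],"rotation":[0,0,-0.7],"hand":40},
    {"offset":[-0.05,0.04,2.2],"rotation":[0,0,-0.7],"hand":40},
    {"offset":[-0.2,0.04,2.2],"rotation":[0,0,-0.7],"hand":40},
    {"offset":[-0.4,0.06,2.2],"rotation":[0,0,-0.7],"hand":40},
    {"offset":[-0.6,0.08,2.2],"rotation":[0,0,-0.7],"hand":40},
    {"offset":[-0.8,0.1,2.2],"rotation":[0,0,-0.7],"hand":40},
    {"offset":[-1.0,0.11,2.2],"rotation":[0,0,-0.7],"hand":40},
    {"offset":[-1.2,0.12,2.2],"rotation":[0,0,-0.7],"hand":40},
    {"offset":[-1.4,0.12,2.2],"rotation":[0,0,-0.7],"hand":40},
    {"offset":[-1.45,0.12,2.2],"rotation":[0,0,-0.7],"hand":40},
  ],
)

```text
time_s: 13.38
eef_pos: [0.3014, 0.2919, 0.0332]
ee_rot: [0.336, -3.086, 0.013]
contact_force: [-49.6, 8.8, 21.6]
grip_width: 0.396
grasp_force: 23.6
```

```bash
python3 - <<'E'
from h import *
s=sense();print(s['time_s'],s['eef_pos'],yawnow(),s['contact_force'],s['grip_width'])
A=np.array([.3632,.3049]); a=np.deg2rad(13.5); M=np.array([[np.cos(a),-np.sin(a)],[np.sin(a),np.cos(a)]])
print(M.T@(s['eef_pos'][:2]-A))
im=capture('wrist'); save(im,'w8');save(cv2.resize(im,(640,480)),'w8b')
print([(l,spot_in(l,'wrist')[:1]) for l in ('cell','tan_carton')])
E
```

```text
13.3833 [0.30137506 0.29185868 0.03315297] (np.float64(102.43020149506705), array([-0.03608671, -0.01263432, -0.99926879])) [-49.55326497   8.75412172  21.61673685] 0.39587138858475196
[-0.06316115  0.00175175]
[('cell', [{'extent': [282.4, 316.3, 27.5, 26.0], 'conf': 0.79}]), ('tan_carton', [{'extent': [206.7, 259.3, 46.8, 96.0], 'conf': 0.95}])]
```

View pics/w8b.png

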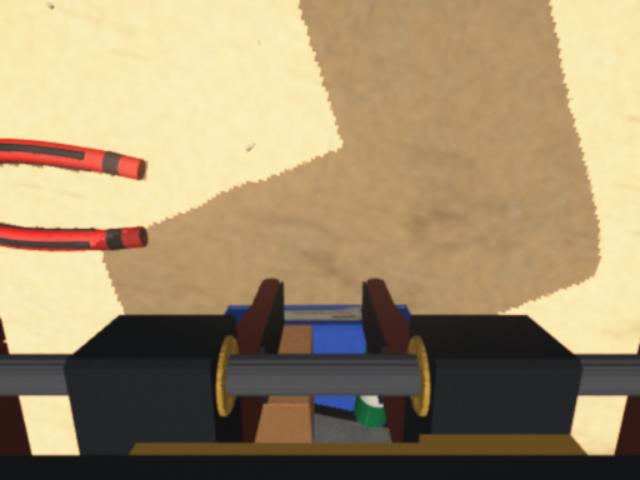

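send_rows(
  targets=[
    {"offset":[0.4,0,-0.2],"rotation":[0,0,0],"hand":40},
    {"offset":[0.4,0,-1],"rotation":[0,0,0],"hand":40},
    {"offset":[0.4,0,-2],"rotation":[0,0,0],"hand":40},
    {"offset":[0.4,0,-3],"rotation":[0,0,0],"hand":40},
    {"offset":[0,0,-4],"rotation":[0,0,0],"hand":40},
    {"offset":[0,0,-4.5],"rotation":[0,0,0],"hand":40},
    {"offset":[0,0,-4.5],"rotation":[0,0,0],"hand":40},
  ],
)

```text
time_s: 14.12
eef_pos: [0.326, 0.3016, 0.2212]
ee_rot: [-0.352, 3.11, 0.009]
contact_force: [0.9, -0.2, 0.3]
grip_width: 0.399
grasp_force: 0.0
```

```bash
python3 - <<'E'
from h import *
s=sense();print(s['time_s'],s['eef_pos'],yawnow(),s['contact_force'])
A=np.array([.3632,.3049]); a=np.deg2rad(13.5); M=np.array([[np.cos(a),-np.sin(a)],[np.sin(a),np.cos(a)]])
im=capture('wrist'); save(im,'w9'); t=capture('top'); save(t,'t9'); sc=capture('scene'); save(sc,'s9')
for cn in ('wrist','top','scene'):
  c=cam(cn)
  for l in ('blue_bin','cell','tan_carton'):
    for d in spot_in(l,cn)[:2]:
      x,y,w,h=d['extent']; print(cn,l,round(d['conf'],2),np.round(d['extent']),[(M.T@(px2w(c,u,v,.03)[:2]-A)).round(3).tolist() for u,v in [(x,y),(x+w,y+h)]])
a=cv2.resize(im[150:384,130:450],(640,468)); 
cv2.imwrite('pics/m9.png',cv2.cvtColor(np.vstack([a,cv2.resize(t[170:226,95:175],(0,0),fx=2,fy=2).repeat(1,0) if 0 else np.zeros((0,640,3),np.uint8)]),cv2.COLOR_RGB2BGR))
E
```

```text
14.1167 [0.32595727 0.30155484 0.2212099 ] (np.float64(102.90910559836007), array([ 0.01091729,  0.00714047, -0.99991491])) [ 0.90009139 -0.21817916  0.31412201]
wrist blue_bin 0.81 [208. 162.  87. 101.] [[-0.06, -0.052], [0.064, 0.047]]
wrist cell 0.81 [268. 160.  23.  54.] [[-0.062, 0.015], [0.001, 0.041]]
wrist tan_carton 0.91 [207. 154.  44.  65.] [[-0.069, -0.053], [0.007, -0.005]]
top blue_bin 0.77 [111. 180.  36.  34.] [[0.084, 0.046], [-0.069, -0.057]]
top tan_carton 0.76 [127. 194.  17.  20.] [[0.022, -0.0], [-0.064, -0.047]]
scene blue_bin 0.49 [141. 141.  25.  21.] [[0.107, 0.084], [0.002, -0.075]]
```

View pics/m9.png

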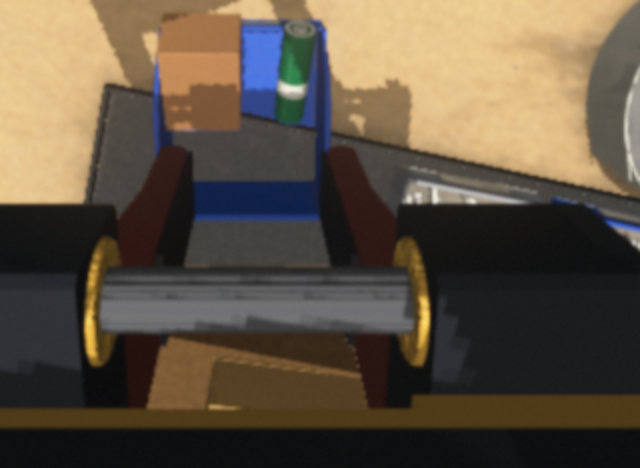

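```bash
python3 - <<'E'
from h import *
c=cam('wrist')
A=np.array([.3632,.3049]); a=np.deg2rad(13.5); M=np.array([[np.cos(a),-np.sin(a)],[np.sin(a),np.cos(a)]])
def b(U,V,z): return (M.T@(px2w(c,130+U/2,150+V/2,z)[:2]-A)).round(4).tolist()
for n,U,V,z in [('carton front lower edge',165,15,.03),('fr',240,14,.03),('ridge L',160,50,.06),('ridge R',241,50,.06),('rear L',162,128,.035),('rear R',240,130,.035),('cell front',300,28,.04),('cell rear',290,122,.01),('mat L',157,98,.003),('mat R',318,130,.003),('rim',270,22,.025),('rimR',325,22,.025),('rear wall base',255,180,.003)]: print(n,b(U,V,z))
s=sense();print(s['eef_pos'],yawnow())
for q in ([-.052,-.022,.1],[-.052,-.022,.046],[-.052,.029,.036],[-.008,-.022,.075]): print(q,goal([*(A+M@q[:2]),q[2]],103.5))
E
```

```text
carton front lower edge [-0.0657, -0.0471]
fr [-0.0658, -0.0055]
ridge L [-0.0515, -0.0461]
ridge R [-0.0512, -0.0044]
rear L [-0.0015, -0.0511]
rear R [0.0001, -0.0064]
cell front [-0.0592, 0.0272]
cell rear [0.0033, 0.0237]
mat L [-0.0108, -0.0584]
mat R [0.0109, 0.0416]
rim [-0.0605, 0.0113]
rimR [-0.0602, 0.0424]
rear wall base [0.0442, 0.0018]
[0.32097119 0.29877573 0.21426532] (np.float64(102.93609837471959), array([-1.04391123e-03, -7.38315813e-04, -9.99999183e-01]))
[-0.052, -0.022, 0.1] (array([ 0.228, -0.648,  2.857]), array([-0.006, -0.014, -0.113]))
[-0.052, -0.022, 0.046] (array([ 0.226, -0.648,  4.207]), array([-0.006, -0.014, -0.113]))
[-0.052, 0.029, 0.036] (array([0.239, 0.627, 4.457]), array([-0.006, -0.014, -0.113]))
[-0.008, -0.022, 0.075] (array([-0.873, -0.637,  3.481]), array([-0.006, -0.014, -0.113]))
```

send_rows(
  targets=[
    {"offset":[0.23,-0.68,0.8],"rotation":[0,0,-0.1],"hand":62},
    {"offset":[0.23,-0.68,1.6],"rotation":[0,0,-0.1],"hand":62},
    {"offset":[0.23,-0.68,2.4],"rotation":[0,0,-0.1],"hand":62},
    {"offset":[0.23,-0.68,2.8],"rotation":[0,0,-0.1],"hand":62},
    {"offset":[0.23,-0.68,3.2],"rotation":[0,0,-0.1],"hand":62},
    {"offset":[0.23,-0.68,3.6],"rotation":[0,0,-0.1],"hand":62},
    {"offset":[0.23,-0.68,4.0],"rotation":[0,0,-0.1],"hand":62},
    {"offset":[0.23,-0.68,4.25],"rotation":[0,0,-0.1],"hand":62},
    {"offset":[0.23,-0.68,4.25],"rotation":[0,0,-0.1],"hand":62},
  ],
)

```text
time_s: 15.47
eef_pos: [0.3172, 0.2696, 0.0431]
ee_rot: [0.367, -3.117, 0.003]
contact_force: [-0.2, -0.1, 0.3]
grip_width: 0.616
grasp_force: 0.0
```

send_rows(
  targets=[
    {"offset":[0,0,0],"rotation":[0,0,0],"hand":40},
    {"offset":[0,0,0],"rotation":[0,0,0],"hand":35},
    {"offset":[0,0,0],"rotation":[0,0,0],"hand":35},
    {"offset":[0,0,0],"rotation":[0,0,0],"hand":35},
  ],
)

```text
time_s: 15.8
eef_pos: [0.3188, 0.2706, 0.0454]
ee_rot: [-0.367, 3.119, 0.001]
contact_force: [0.6, -0.3, -0.8]
grip_width: 0.492
grasp_force: 30.0
```

```bash
python3 - <<'E'
from h import *
A=np.array([.3632,.3049]); a=np.deg2rad(13.5); M=np.array([[np.cos(a),-np.sin(a)],[np.sin(a),np.cos(a)]])
s=sense();print(s['time_s'],s['eef_pos'],M.T@(s['eef_pos'][:2]-A),yawnow(),s['grip_width'],s['grasp_force'],s['contact_force'])
E
```

```text
15.8 [0.31882952 0.27064877 0.04544273] [-0.05114031 -0.02294679] (np.float64(103.43540431284444), array([ 1.15900434e-03,  6.52641067e-04, -9.99999115e-01])) 0.491912937901471 29.980229437351227 [ 0.57009927 -0.30804421 -0.80072601]
```

send_rows(
  targets=[
    {"offset":[0,0,-0.4],"rotation":[0,0,0],"hand":35},
    {"offset":[0,0,-0.8],"rotation":[0,0,0],"hand":35},
    {"offset":[-0.25,0,-0.9],"rotation":[0,0,0],"hand":35},
    {"offset":[-0.5,0,-0.9],"rotation":[0,0,0],"hand":35},
    {"offset":[-0.8,0,-0.9],"rotation":[0,0,0],"hand":35},
    {"offset":[-0.8,0,-0.7],"rotation":[0,0,0],"hand":35},
    {"offset":[-0.8,0,-0.5],"rotation":[0,0,0],"hand":35},
    {"offset":[-0.8,0,-0.35],"rotation":[0,0,0],"hand":35},
    {"offset":[-0.8,0,-0.35],"rotation":[0,0,0],"hand":35},
    {"offset":[-0.8,0,-0.35],"rotation":[0,0,0],"hand":55},
    {"offset":[-0.8,0,-0.35],"rotation":[0,0,0],"hand":62},
    {"offset":[-0.8,0,-0.35],"rotation":[0,0,0],"hand":62},
  ],
)

```text
time_s: 16.8
eef_pos: [0.3493, 0.2778, 0.0588]
ee_rot: [0.368, -3.12, 0.0]
contact_force: [0.2, -0.3, 0.6]
grip_width: 0.617
grasp_force: 0.0
```

send_rows(
  targets=[
    {"offset":[0,0,-0.8],"rotation":[0,0,0],"hand":62},
    {"offset":[0,0,-1.6],"rotation":[0,0,0],"hand":62},
    {"offset":[0,0,-2.4],"rotation":[0,0,0],"hand":62},
    {"offset":[0,0,-3.4],"rotation":[0,0,0],"hand":62},
    {"offset":[0,0,-4],"rotation":[0,0,0],"hand":62},
    {"offset":[0,0,-4],"rotation":[0,0,0],"hand":62},
    {"offset":[0,0,-4],"rotation":[0,0,0],"hand":62},
  ],
)

```text
time_s: 17.38
eef_pos: [0.3505, 0.2784, 0.2205]
ee_rot: [-0.367, 3.116, 0.003]
contact_force: [0.6, -0.7, -1.0]
grip_width: 0.62
grasp_force: 0.0
```

```bash
python3 - <<'E'
from h import *
A=np.array([.3632,.3049]); a=np.deg2rad(13.5); M=np.array([[np.cos(a),-np.sin(a)],[np.sin(a),np.cos(a)]])
s=sense();print(s['time_s'],s['eef_pos'],np.abs(s['qvel']).max(),s['contact_force'])
c=cam('wrist');im=capture('wrist'); save(im,'w10')
for l in ('blue_bin','cell','tan_carton'):
    for d in spot_in(l,'wrist')[:1]:
      x,y,w,h=d['extent']; print(l,round(d['conf'],2),np.round(d['extent']),[(M.T@(px2w(c,u,v,.03)[:2]-A)).round(3).tolist() for u,v in [(x,y),(x+w,y+h)]])
E
```

```text
17.3833 [0.35048526 0.27839704 0.22050139] 0.053364803225736564 [ 0.61869065 -0.7302019  -0.97047277]
blue_bin 0.8 [233. 146.  93. 107.] [[-0.053, -0.051], [0.077, 0.06]]
cell 0.89 [292. 148.  25.  56.] [[-0.05, 0.015], [0.015, 0.046]]
tan_carton 0.84 [238. 160.  44.  54.] [[-0.037, -0.046], [0.028, 0.005]]
```

```bash
python3 - <<'E'
from h import *
print(goal([.412,-.293,.20],65))
E
```

```text
(array([  1.763, -14.233,   0.452]), array([-0.022, -0.029,  7.687]))
```

send_rows(
  targets=[
    {"offset":[-0.3,-0.9,0.1],"rotation":[0,0,0.7],"hand":60},
    {"offset":[-0.6,-1.9,0.1],"rotation":[0,0,1.4],"hand":60},
    {"offset":[-0.8,-2.9,0.1],"rotation":[0,0,2.1],"hand":60},
    {"offset":[-0.9,-3.9,0.1],"rotation":[0,0,2.8],"hand":60},
    {"offset":[-0.9,-4.9,0.1],"rotation":[0,0,3.5],"hand":60},
    {"offset":[-0.9,-5.9,0.1],"rotation":[0,0,4.2],"hand":60},
    {"offset":[-0.8,-6.9,0.1],"rotation":[0,0,4.9],"hand":60},
    {"offset":[-0.6,-7.9,0.1],"rotation":[0,0,5.6],"hand":60},
    {"offset":[-0.3,-8.9,0.1],"rotation":[0,0,6.3],"hand":60},
    {"offset":[0,-9.9,0.1],"rotation":[0,0,7],"hand":60},
    {"offset":[0.4,-10.9,0.1],"rotation":[0,0,7.7],"hand":60},
    {"offset":[0.8,-11.9,0.1],"rotation":[0,0,7.7],"hand":60},
  ],
)

```text
time_s: 18.58
eef_pos: [0.4281, -0.1912, 0.2134]
ee_rot: [-0.686, -3.063, -0.002]
contact_force: [1.2, 0.3, 0.1]
grip_width: 0.601
grasp_force: 0.0
```

```bash
python3 - <<'E'
from h import *
s=sense();print(s['time_s'],s['eef_pos'],yawnow())
print(goal([.412,-.293,.20],65))
E
```

```text
18.5833 [ 0.42806954 -0.19121233  0.21337141] (np.float64(64.73819147078443), array([-0.0023226 ,  0.00150418, -0.99999617]))
(array([-0.724, -2.473,  0.331]), array([ 0.004, -0.031, -0.052]))
```

send_rows(
  targets=[
    {"offset":[-0.3,-0.9,0.1],"rotation":[0,0,0],"hand":60},
    {"offset":[-0.6,-1.7,0.3],"rotation":[0,0,0],"hand":60},
    {"offset":[-0.7,-2.3,0.3],"rotation":[0,0,0],"hand":60},
    {"offset":[-0.7,-2.4,0.3],"rotation":[0,0,0],"hand":60},
    {"offset":[-0.7,-2.4,0.3],"rotation":[0,0,0],"hand":60},
    {"offset":[-0.7,-2.4,0.3],"rotation":[0,0,0],"hand":60},
  ],
)

```text
time_s: 19.08
eef_pos: [0.4134, -0.2873, 0.2018]
ee_rot: [-0.683, -3.064, -0.003]
contact_force: [-0.3, -0.0, -0.2]
grip_width: 0.598
grasp_force: 0.0
```

```bash
python3 - <<'E'
from h import *
s=sense();print(s['time_s'],s['eef_pos'],yawnow(),np.abs(s['qvel']).max())
c=cam('wrist');im=capture('wrist'); save(im,'w11')
for l in ('square','stock_end_a','stock_end_b','blade_tip'):
    for d in spot_in(l,'wrist')[:2]: print(l,round(d['conf'],2),np.round(d['extent'],1))
# dark stock segmentation
hsv=cv2.cvtColor(im,cv2.COLOR_RGB2HSV); m=((hsv[...,2]<95)&(hsv[...,1]<90)).astype(np.uint8)
m[250:]=0
n,lab,st,ce=cv2.connectedComponentsWithStats(m)
for i in range(1,n):
    if st[i,4]>300:
        r=cv2.minAreaRect(np.argwhere(lab==i)[:,::-1].astype(np.float32)); print(st[i],np.round(cv2.boxPoints(r),1).tolist())
# predicted stock
o=np.array([.4075,-.291]);a=np.deg2rad(155);M=np.array([[np.cos(a),-np.sin(a)],[np.sin(a),np.cos(a)]])
for p in [(-.05,-.011,.034),(.05,-.011,.034),(.05,.011,.034),(-.05,.011,.034),(.05,.131,.0125),(.025,.131,.0125)]: print(p,w2px(c,[*(o+M@p[:2]),p[2]]).round(1))
save(cv2.resize(im,(768,576)),'w11b')
E
```

```text
19.0833 [ 0.41343761 -0.28729632  0.20177786] (np.float64(64.88495970325226), array([-0.00171136,  0.00227621, -0.99999595])) 0.023756730759419743
square 0.87 [135.  126.2 126.3  97.6]
stock_end_a 0.87 [138.2 125.3 127.  100.1]
stock_end_b 0.87 [138.2 125.3 127.  100.1]
blade_tip 0.93 [137.8 122.3 128.7 103.6]
[  16  168   90   82 3454] [[14.0, 184.60000610351562], [57.79999923706055, 160.6999969482422], [105.80000305175781, 248.60000610351562], [61.900001525878906, 272.5]]
[241 181  20  42 752] [[240.0, 221.5], [242.10000610351562, 180.10000610351562], [260.79998779296875, 181.0], [258.70001220703125, 222.39999389648438]]
(-0.05, -0.011, 0.034) [262.7 221.1]
(0.05, -0.011, 0.034) [263.  129.4]
(0.05, 0.011, 0.034) [241.7 129.5]
(-0.05, 0.011, 0.034) [243.  221.1]
(0.05, 0.131, 0.0125) [133.7 128.8]
(0.025, 0.131, 0.0125) [135.9 151.6]
```

```bash
python3 - <<'E'
from h import *
print(goal([.411,-.2945,.012],62.5))
im=cv2.imread('pics/w11.png',0)
for v in range(125,226,10): print(v,im[v,232:272:2].tolist())
E
```

```text
(array([-1.000e-03, -2.010e-01,  4.773e+00]), array([ 0.001, -0.001,  0.506]))
125 [175, 177, 179, 186, 193, 199, 203, 203, 206, 207, 208, 207, 205, 206, 209, 211, 211, 211, 213, 212]
135 [241, 234, 231, 241, 228, 240, 141, 125, 124, 124, 164, 193, 148, 119, 120, 120, 108, 138, 174, 211]
145 [239, 240, 240, 239, 239, 231, 129, 124, 123, 122, 121, 122, 119, 118, 120, 120, 118, 143, 209, 216]
155 [216, 216, 217, 218, 217, 186, 122, 122, 122, 122, 121, 121, 118, 118, 119, 116, 132, 159, 201, 214]
165 [217, 217, 218, 220, 217, 176, 122, 121, 121, 120, 119, 118, 117, 118, 119, 106, 137, 190, 217, 218]
175 [216, 217, 218, 212, 210, 137, 121, 120, 120, 120, 119, 119, 117, 117, 119, 119, 139, 183, 213, 212]
185 [139, 139, 138, 140, 138, 105, 81, 78, 78, 79, 77, 77, 76, 76, 77, 118, 134, 134, 135, 136]
195 [139, 138, 139, 139, 124, 78, 77, 76, 77, 76, 75, 75, 75, 76, 80, 130, 135, 135, 132, 129]
205 [135, 139, 137, 136, 112, 77, 75, 75, 76, 74, 74, 74, 74, 76, 97, 130, 130, 130, 127, 120]
215 [136, 138, 135, 135, 93, 76, 75, 75, 75, 73, 73, 73, 75, 75, 107, 124, 123, 123, 121, 118]
225 [135, 134, 134, 133, 131, 128, 132, 131, 130, 130, 128, 129, 128, 125, 131, 132, 130, 129, 128, 127]
```

send_rows(
  targets=[
    {"offset":[0,-0.2,0.9],"rotation":[0,0,0.7],"hand":60},
    {"offset":[0,-0.2,1.8],"rotation":[0,0,0.7],"hand":60},
    {"offset":[0,-0.2,2.7],"rotation":[0,0,0.7],"hand":60},
    {"offset":[0,-0.2,3.5],"rotation":[0,0,0.7],"hand":60},
    {"offset":[0,-0.2,4.2],"rotation":[0,0,0.7],"hand":60},
    {"offset":[0,-0.2,4.6],"rotation":[0,0,0.7],"hand":60},
    {"offset":[0,-0.2,4.7],"rotation":[0,0,0.7],"hand":60},
    {"offset":[0,-0.2,4.72],"rotation":[0,0,0.7],"hand":60},
    {"offset":[0,-0.2,4.72],"rotation":[0,0,0.7],"hand":60},
  ],
)

```text
time_s: 20.08
eef_pos: [0.4113, -0.2958, 0.0147]
ee_rot: [0.774, 3.044, -0.001]
contact_force: [-0.1, 0.7, -0.9]
grip_width: 0.606
grasp_force: 0.0
```

send_rows(
  targets=[
    {"offset":[0,0,0],"rotation":[0,0,0],"hand":40},
    {"offset":[0,0,0],"rotation":[0,0,0],"hand":30},
    {"offset":[0,0,0],"rotation":[0,0,0],"hand":20},
    {"offset":[0,0,0],"rotation":[0,0,0],"hand":10},
    {"offset":[0,0,0],"rotation":[0,0,0],"hand":10},
    {"offset":[0,0,0],"rotation":[0,0,0],"hand":10},
    {"offset":[0,0,0],"rotation":[0,0,0],"hand":10},
  ],
)

```text
time_s: 20.67
eef_pos: [0.4111, -0.2957, 0.0146]
ee_rot: [0.775, 3.044, -0.0]
contact_force: [1.6, 2.4, 6.4]
grip_width: 0.249
grasp_force: 30.0
```

```bash
python3 - <<'E'
from h import *
s=sense();print(s['time_s'],s['eef_pos'],yawnow(),s['grip_width'],s['grasp_force'],s['contact_force'],s['joint_positions'][5])
E
```

```text
20.6667 [ 0.41108259 -0.29571923  0.01457512] (np.float64(61.41070116880067), array([ 7.78250240e-04, -2.31344152e-04, -9.99999670e-01])) 0.24905925789468764 29.982898235321045 [1.6236087  2.43483302 6.43636281] -1.8326146341502738
```

```bash
python3 - <<'E'
from h import *
print(goal([.411,-.2957,.14],61.4)); print(goal([.4432,-.0387,.14],-79.33))
E
```

```text
(array([-0.   , -0.   , -3.136]), array([0.002, 0.009, 0.002]))
(array([ 2.367,  6.027, -3.136]), array([1.2000e-02, 2.0000e-03, 2.8148e+01]))
```

send_rows(
  targets=[
    {"offset":[0,0,-0.4],"rotation":[0,0,0],"hand":10},
    {"offset":[0,0,-1.1],"rotation":[0,0,0],"hand":10},
    {"offset":[0,0,-1.9],"rotation":[0,0,0],"hand":10},
    {"offset":[0,0,-2.7],"rotation":[0,0,0.6],"hand":10},
    {"offset":[0,0,-3.1],"rotation":[0,0,1.6],"hand":10},
    {"offset":[0,0.1,-3.1],"rotation":[0,0,2.8],"hand":10},
    {"offset":[0.1,0.3,-3.1],"rotation":[0,0,4.1],"hand":10},
    {"offset":[0.2,0.5,-3.1],"rotation":[0,0,5.4],"hand":10},
    {"offset":[0.3,0.7,-3.1],"rotation":[0,0,6.7],"hand":10},
    {"offset":[0.4,1.0,-3.1],"rotation":[0,0,8.0],"hand":10},
    {"offset":[0.5,1.3,-3.1],"rotation":[0,0,9.3],"hand":10},
    {"offset":[0.6,1.6,-3.1],"rotation":[0,0,10.6],"hand":10},
  ],
)

```text
time_s: 21.67
eef_pos: [0.4193, -0.2271, 0.1374]
ee_rot: [-2.058, -2.371, 0.001]
contact_force: [1.1, 0.1, -4.2]
grip_width: 0.248
grasp_force: 30.0
```

```bash
python3 - <<'E'
from h import *
s=sense();print(s['time_s'],s['eef_pos'],yawnow(),s['grip_width'],s['contact_force'],s['torque'])
print(goal([.4432,-.0387,.14],-79.33))
E
```

```text
21.6667 [ 0.41932105 -0.22708297  0.13737471] (np.float64(8.09708640558802), array([-1.67688312e-03,  7.83608676e-04, -9.99998287e-01])) 0.2481523570040647 [ 1.06226584  0.10771127 -4.16849512] [-0.06311778  0.07183117  0.00644722]
(array([ 4.579,  1.254, -0.063]), array([-2.3000e-02,  4.0000e-03,  1.7485e+01]))
```

send_rows(
  targets=[
    {"offset":[0.3,0.1,0],"rotation":[0,0,1.3],"hand":10},
    {"offset":[0.7,0.2,0],"rotation":[0,0,2.7],"hand":10},
    {"offset":[1.1,0.3,0],"rotation":[0,0,4.1],"hand":10},
    {"offset":[1.5,0.4,0],"rotation":[0,0,5.5],"hand":10},
    {"offset":[1.9,0.5,0],"rotation":[0,0,6.9],"hand":10},
    {"offset":[2.3,0.6,0],"rotation":[0,0,8.3],"hand":10},
    {"offset":[2.7,0.7,0],"rotation":[0,0,9.7],"hand":10},
    {"offset":[3.1,0.8,0],"rotation":[0,0,11.1],"hand":10},
    {"offset":[3.5,0.9,0],"rotation":[0,0,12.5],"hand":10},
    {"offset":[3.9,1.0,0],"rotation":[0,0,13.9],"hand":10},
    {"offset":[4.3,1.15,0],"rotation":[0,0,15.3],"hand":10},
    {"offset":[4.58,1.25,0],"rotation":[0,0,16.7],"hand":10},
  ],
)

```text
time_s: 22.67
eef_pos: [0.4418, -0.0381, 0.1374]
ee_rot: [-3.115, -0.399, 0.003]
contact_force: [0.1, -0.2, -4.6]
grip_width: 0.247
grasp_force: 30.0
```

send_rows(
  targets=[
    {"offset":[0,0,0.3],"rotation":[0,0,0.75],"hand":10},
    {"offset":[0,0,0.8],"rotation":[0,0,0.75],"hand":10},
    {"offset":[0,0,1.2],"rotation":[0,0,0.75],"hand":10},
    {"offset":[0,0,1.5],"rotation":[0,0,0.75],"hand":10},
    {"offset":[0,0,1.5],"rotation":[0,0,0.75],"hand":10},
    {"offset":[0,0,1.5],"rotation":[0,0,0.75],"hand":10},
  ],
)

```text
time_s: 23.17
eef_pos: [0.4416, -0.0393, 0.0773]
ee_rot: [-3.126, -0.306, 0.005]
contact_force: [0.8, -0.3, -4.1]
grip_width: 0.247
grasp_force: 30.0
```

```bash
python3 - <<'E'
from h import *
s=sense();print(s['time_s'],s['eef_pos'],yawnow(),s['grip_width'],np.abs(s['qvel']).max(),s['joint_positions'])
c=cam('wrist');im=capture('wrist'); save(im,'w12');import pickle;pickle.dump(c,open('c12.pkl','wb'))
q=[.4626,.0473,.1862]
C,S=np.cos(q[2]),np.sin(q[2])
print('plate corners px',[w2px(c,[q[0]+C*x-S*y,q[1]+S*x+C*y,.008]).round(1).tolist() for x,y in [(-.085,-.055),(-.085,.055),(.085,.055),(.085,-.055),(.02,-.055),(.02,.055)]])
T=s['eef_pos'][:2]-np.array([C,S])*-.005; zb=s['eef_pos'][2]-.0146
f=lambda x,y,z:w2px(c,[*(T+[C*x-S*y,S*x+C*y]),zb+z]).round(1).tolist()
print('square px',[f(*p) for p in [(-.05,.011,.034),(.05,.011,.034),(.05,-.011,.034),(.05,.131,.0125),(.025,.131,.0125),(.05,.02,.0125)]])
save(cv2.resize(im,(800,600),interpolation=cv2.INTER_CUBIC),'w12b')
E
```

```text
23.1667 [ 0.44156413 -0.03928821  0.07731364] (np.float64(-78.81706283500395), array([-2.94058824e-03,  4.66385519e-04, -9.99995568e-01])) 0.2473788405099143 0.025962653430950573 [-2.44570294e-01  3.45116496e-01  1.99790262e+00 -3.61241260e-04
  8.01539589e-01  1.13129719e+00]
plate corners px [[224.5, 263.3], [88.9, 262.0], [56.4, 31.3], [220.0, 33.0], [221.9, 131.5], [70.3, 129.9]]
square px [[235.3, 334.9], [233.3, 146.3], [281.9, 146.8], [5.2, 139.8], [14.3, 186.8], [219.2, 142.0]]
```

```bash
cat >> h.py <<'E'
def edge(g,p,q,n=None):
    "sample gray along p->q, return positions (px along) of strongest + and - gradients"
    p=np.array(p,float);q=np.array(q,float);L=np.linalg.norm(q-p);t=np.arange(0,L,.5)
    xy=p+(q-p)*t[:,None]/L
    s=cv2.remap(g.astype(np.float32),xy[None,:,0].astype(np.float32),xy[None,:,1].astype(np.float32),cv2.INTER_LINEAR)[0]
    return xy,s
E
python3 - <<'E'
from h import *
g=cv2.imread('pics/w12.png',0)
print('ref edge rows')
for v in (20,30,45,60,75,90,105,120): print(v,[int(x) for x in g[v,208:236:2]])
print('line/blade cols v=110..200')
for u in (30,60,90,120,150,180,205,214): print(u,[int(x) for x in g[110:200:2,u]])
print('stock rows')
for v in (150,170,190,210): print(v,[int(x) for x in g[v,222:300:3]])
print('stock end'); 
for u in (240,255,270): print(u,[int(x) for x in g[130:165:2,u]])
E
```

```text
ref edge rows
20 [143, 143, 143, 143, 143, 144, 145, 144, 143, 145, 148, 146, 145, 144]
30 [145, 144, 145, 148, 151, 150, 149, 146, 144, 143, 145, 150, 153, 152]
45 [78, 78, 83, 157, 213, 213, 200, 126, 150, 151, 149, 148, 144, 146]
60 [86, 94, 147, 206, 212, 212, 201, 133, 150, 150, 151, 150, 152, 151]
75 [214, 214, 212, 211, 213, 212, 205, 142, 149, 152, 151, 149, 146, 147]
90 [214, 215, 212, 211, 211, 211, 206, 153, 153, 153, 153, 151, 149, 148]
105 [213, 215, 211, 209, 211, 210, 206, 156, 148, 151, 150, 151, 152, 151]
120 [213, 215, 212, 209, 209, 209, 207, 159, 146, 147, 146, 148, 147, 145]
line/blade cols v=110..200
30 [230, 231, 229, 229, 229, 228, 229, 229, 229, 229, 229, 229, 231, 231, 232, 230, 229, 215, 243, 241, 240, 240, 225, 211, 195, 147, 163, 234, 242, 241, 243, 245, 245, 244, 244, 241, 234, 218, 205, 202, 178, 145, 146, 147, 147]
60 [227, 227, 230, 231, 231, 231, 232, 233, 233, 233, 230, 230, 227, 226, 227, 230, 232, 204, 164, 166, 165, 166, 169, 169, 166, 167, 167, 165, 163, 159, 163, 167, 165, 164, 165, 164, 164, 163, 162, 164, 158, 149, 151, 149, 148]
90 [254, 254
[... 1423 characters left out ...]
67, 66, 66, 67, 65, 65, 66, 66, 67, 66, 105, 116, 118, 115, 121, 129]
170 [163, 163, 162, 163, 134, 74, 76, 75, 75, 75, 74, 73, 79, 75, 73, 72, 75, 74, 75, 75, 115, 141, 143, 144, 143, 145]
190 [166, 165, 164, 163, 146, 73, 76, 74, 75, 74, 135, 154, 153, 156, 131, 74, 74, 75, 76, 74, 143, 149, 150, 149, 149, 150]
210 [186, 147, 149, 152, 150, 71, 76, 74, 75, 74, 73, 72, 73, 72, 73, 74, 75, 75, 76, 75, 225, 228, 228, 227, 228, 228]
stock end
240 [131, 133, 136, 137, 137, 137, 136, 77, 55, 55, 70, 77, 77, 77, 77, 77, 77, 77]
255 [110, 109, 108, 107, 108, 111, 101, 54, 52, 52, 66, 73, 74, 109, 154, 156, 157, 156]
270 [106, 107, 108, 107, 107, 107, 98, 53, 51, 51, 66, 73, 73, 74, 73, 74, 74, 74]
```

```bash
cat > meas.py <<'E'
from h import *
def line(c,px,z):
    W=np.array([px2w(c,u,v,z)[:2] for u,v in px]); m=W.mean(0); d=np.linalg.svd(W-m)[2][0]
    return m,d,np.abs((W-m)@[-d[1],d[0]]).max()
def ang(d,ref):
    a=np.rad2deg(np.arctan2(d[1],d[0])); return (a-ref+90)%180-90+ref
E
python3 - <<'E'
from meas import *
import pickle
c=pickle.load(open('c12.pkl','rb'))
L=line(c,[(90,131.2),(120,131.8),(150,132.2),(180,132.9),(205,133.5),(214,133.7)],.008)
E=line(c,[(221,45),(221.1,60),(221.3,75),(221.5,90),(221.6,105),(221.7,120)],.008)
zb=.0773-.0146
B=line(c,[(60,144.6),(90,144.4),(120,144.3),(150,144.3),(180,144.3),(205,144.4),(214,144.3)],zb+.0125)
I=line(c,[(234.9,150),(234.5,170),(234.8,190),(235.2,210)],zb+.034)
for n,X,r in [('line',L,100),('edge',E,10),('blade',B,100),('inner',I,10)]: print(n,X[0].round(4),ang(X[1],r).round(2),X[2].round(5))
s=sense()
# line_foot: intersection
def inter(A,B): t=np.linalg.solve(np.column_stack([A[1],-B[1]]),B[0]-A[0]); return A[0]+A[1]*t[0]
f=inter(L,E); cb=inter(B,I); print('foot',f,'square corner',cb,s['eef_pos'],yawnow())
a=np.deg2rad(yawnow()[0]+90); ux=np.array([np.cos(a),np.sin(a)]);uy=np.array([-ux[1],ux[0]])
print('TCP rel corner in square axes',(s['eef_pos'][:2]-cb)@ux,(s['eef_pos'][:2]-cb)@uy,'expect x<.. and -.011')
E
```

```text
line [0.4829 0.0411] 100.1 0.00011
edge [0.5251 0.0028] 10.11 4e-05
blade [0.4832 0.0279] 101.31 6e-05
inner [ 0.4782 -0.0217] 10.5 0.00013
foot [ 0.49078383 -0.00330211] square corner [ 0.49261451 -0.01907584] [ 0.44243785 -0.03949769  0.07797672] (np.float64(-78.81846114463792), array([-1.08103145e-03,  4.61004494e-05, -9.99999415e-01]))
TCP rel corner in square axes -0.0531843599742971 -0.010304019729952143 expect x<.. and -.011
```

```bash
python3 - <<'E'
from h import *
print(sense()['eef_pos'],goal([.4414,-.0292,.0185],-79.9))
E
```

```text
[ 0.44243785 -0.03949769  0.07797672] (array([ 0.026, -0.257,  1.487]), array([-0.003,  0.012,  0.216]))
```

send_rows(
  targets=[
    {"offset":[0,-0.1,0.3],"rotation":[0,0,0.22],"hand":10},
    {"offset":[0.03,-0.2,0.7],"rotation":[0,0,0.22],"hand":10},
    {"offset":[0.03,-0.26,1.1],"rotation":[0,0,0.22],"hand":10},
    {"offset":[0.03,-0.26,1.3],"rotation":[0,0,0.22],"hand":10},
    {"offset":[0.03,-0.26,1.4],"rotation":[0,0,0.22],"hand":10},
    {"offset":[0.03,-0.26,1.47],"rotation":[0,0,0.22],"hand":10},
    {"offset":[0.03,-0.26,1.47],"rotation":[0,0,0.22],"hand":10},
    {"offset":[0.03,-0.26,1.47],"rotation":[0,0,0.22],"hand":10},
    {"offset":[0.03,-0.26,1.47],"rotation":[0,0,0.22],"hand":10},
  ],
)

```text
time_s: 23.97
eef_pos: [0.4426, -0.0293, 0.0198]
ee_rot: [3.129, 0.276, 0.002]
contact_force: [0.1, 0.2, -4.8]
grip_width: 0.25
grasp_force: 30.0
```

```bash
python3 - <<'E'
from h import *
s=sense();print(s['time_s'],s['eef_pos'],yawnow(),s['grip_width'],np.abs(s['qvel']).max(),s['contact_force'])
c=cam('wrist');im=capture('wrist'); save(im,'w13');import pickle;pickle.dump(c,open('c13.pkl','wb'))
g=cv2.cvtColor(im,cv2.COLOR_RGB2GRAY); s=sense()
f0=np.array([.49078,-.0033]);a=np.deg2rad(10.1);M=np.array([[np.cos(a),-np.sin(a)],[np.sin(a),np.cos(a)]])
P=lambda x,y:w2px(c,[*(f0+M@[x,y]),.008])
print('pred foot',P(0,0),'edge far',P(.065,0),'line far',P(0,.11))
cb=s['eef_pos'][:2]+M@[.0532,.0108]; zb=s['eef_pos'][2]-.0146
Q=lambda x,y,z:w2px(c,[*(cb+M@[x,y]),zb+z])
print('pred corner top blade',Q(0,0,.0125),'tip',Q(0,.12,.0125),'stock inner top',Q(0,0,.034),Q(-.05,0,.034))
print('edge rows')
u0,v0=P(.02,0).round().astype(int)
for x in (.01,.02,.03,.04,.05,.06):
    u,v=P(x,0).round().astype(int); print(v,u-9,[int(k) for k in g[v,u-9:u+10]])
print('line & blade')
for y in (.01,.02,.035,.05,.065,.08,.095,.11):
    u,v=P(0,y).round().astype(int); print(u,v-14,[int(k) for k in g[v-14:v+20,u]])
print('stock')
for x in (-.004,-.01,-.02,-.03):
    u,v=Q(x,0,.034).round().astype(int); print(v,u-9,[int(k) for k in g[v,u-9:u+10]])
E
```

```text
23.9667 [ 0.44261871 -0.02929816  0.01983921] (np.float64(-79.92439571064644), array([ 1.2782111e-03, -4.0708725e-04, -9.9999910e-01])) 0.24968767950928902 0.00202545943804185 [ 0.05820257  0.19051709 -4.78643298]
pred foot [225.76663412 146.34996006] edge far [222.43328961  15.34548804] line far [ 26.58590192 146.29402701]
pred corner top blade [235.90098796 145.96555395] tip [  5.69242968 145.90080813] stock inner top [232.6644502  150.47517988] [234.69533035 251.98242556]
edge rows
128 216 [217, 218, 217, 217, 217, 217, 215, 214, 206, 180, 144, 141, 156, 157, 155, 156, 154, 153, 154]
109 216 [218, 219, 218, 220, 219, 218, 215, 212, 201, 164, 131, 145, 156, 157, 157, 158, 158, 158, 159]
89 215 [219, 219, 219, 220, 219, 220, 218, 217, 208, 183, 147, 143, 161, 162, 162, 161, 160, 160, 159]
69 215 [218, 220, 219, 221, 220, 219, 217, 214, 202, 163, 130, 146, 158, 158, 158, 159, 159, 158, 156]
48 214 [207, 218, 221, 221, 221, 220, 219, 218, 209, 179, 141, 136, 155, 157, 156, 158, 157, 157, 157]
26 214 [220, 221, 221, 222, 221, 220, 219, 214, 200, 160, 126, 144, 157, 159, 158, 157, 156, 
[... 1141 characters left out ...]
8, 218, 216, 216, 213, 184, 156, 167, 168, 169, 170, 171, 170, 172, 173, 175, 175, 175, 173, 171, 171, 171, 173, 172, 172, 171, 171]
27 132 [210, 207, 203, 197, 193, 190, 186, 182, 176, 169, 163, 158, 136, 105, 101, 116, 126, 128, 133, 138, 144, 158, 167, 168, 168, 166, 165, 166, 168, 169, 168, 168, 167, 167]
stock
159 224 [179, 178, 178, 178, 177, 178, 178, 177, 178, 175, 144, 90, 77, 81, 83, 82, 82, 81, 82]
172 224 [171, 171, 171, 171, 171, 171, 170, 170, 170, 167, 143, 96, 76, 80, 81, 82, 81, 79, 79]
193 225 [209, 201, 165, 130, 142, 152, 152, 153, 152, 138, 104, 75, 77, 81, 81, 81, 79, 80, 80]
213 225 [206, 199, 183, 150, 140, 156, 158, 156, 156, 152, 126, 84, 76, 78, 79, 80, 79, 78, 78]
```

```bash
python3 - <<'E'
from meas import *
import pickle
c=pickle.load(open('c13.pkl','rb')); g=cv2.imread('pics/w13.png',0); s=sense(); zb=s['eef_pos'][2]-.0146
f0=np.array([.49078,-.0033]);a=np.deg2rad(10.1);M=np.array([[np.cos(a),-np.sin(a)],[np.sin(a),np.cos(a)]])
p=lambda u,v,z:(M.T@(px2w(c,u,v,z)[:2]-f0)).round(5)
print('blade edge',[p(u,144.1,zb+.0125) for u in (54,108,208)]); print('inner',[p(u,v,zb+.034) for u,v in ((234.2,159),(234.3,172),(234.8,193),(235.1,213))])
for u in (100,130,160,190): print(u,w2px(c,[*(f0+M@[.065,(225-u)*.00055]),.008]).round(1),[int(k) for k in g[2:30,u]])
E
```

```text
blade edge [array([0.00207, 0.08839]), array([0.00207, 0.06028]), array([0.00209, 0.00823])]
inner [array([-0.00276, -0.00691]), array([-0.00878, -0.00684]), array([-0.01879, -0.00689]), array([-0.02866, -0.00685])]
100 [84.9 15.3] [194, 195, 194, 193, 193, 193, 192, 192, 191, 191, 190, 191, 193, 195, 221, 247, 253, 254, 254, 254, 254, 254, 254, 254, 254, 254, 254, 254]
130 [117.9  15.3] [117, 118, 116, 115, 116, 116, 116, 115, 116, 116, 115, 115, 117, 121, 152, 191, 211, 216, 217, 217, 217, 216, 216, 216, 216, 215, 217, 216]
160 [150.9  15.3] [144, 143, 142, 144, 144, 145, 146, 147, 148, 148, 148, 149, 149, 150, 166, 193, 212, 217, 217, 217, 217, 217, 217, 217, 218, 218, 218, 218]
190 [183.9  15.3] [147, 148, 148, 149, 150, 149, 150, 151, 151, 151, 149, 149, 149, 151, 167, 195, 214, 219, 220, 220, 220, 220, 220, 220, 220, 220, 219, 219]
```

send_rows(
  targets=[
    {"offset":[-0.055,0,0],"rotation":[0,0,0],"hand":10},
    {"offset":[-0.055,0,0.04],"rotation":[0,0,0],"hand":10},
    {"offset":[-0.055,0,0.08],"rotation":[0,0,0],"hand":10},
    {"offset":[-0.055,0,0.11],"rotation":[0,0,0],"hand":10},
    {"offset":[-0.055,0,0.12],"rotation":[0,0,0],"hand":10},
    {"offset":[-0.055,0,0.12],"rotation":[0,0,0],"hand":10},
    {"offset":[-0.055,0,0.12],"rotation":[0,0,0],"hand":10},
    {"offset":[-0.055,0,0.12],"rotation":[0,0,0],"hand":10},
  ],
)

```text
time_s: 24.68
eef_pos: [0.4398, -0.0294, 0.0146]
ee_rot: [3.129, 0.276, -0.0]
contact_force: [-2.3, -0.4, 4.2]
grip_width: 0.249
grasp_force: 30.0
```

```bash
cat > look.py <<'E'
from meas import *
import sys,pickle
n=sys.argv[1]
s=sense();print(s['time_s'],s['eef_pos'],yawnow(),s['grip_width'],np.abs(s['qvel']).max().round(4),s['contact_force'].round(1))
c=cam('wrist');im=capture('wrist'); save(im,n);pickle.dump(c,open(n+'.pkl','wb'))
g=cv2.cvtColor(im,cv2.COLOR_RGB2GRAY)
for v in (30,50,70,90,110,130): print(v,215,[int(k) for k in g[v,215:234]])
for u in (215,208,190,162,135,108,81,54,40): print(u,134,[int(k) for k in g[134:160,u]])
for v in (163,175,190,210): print(v,222,[int(k) for k in g[v,222:244]])
print('far',[int(k) for k in g[2:26,160]])
E
python3 look.py w14
```

```text
24.6833 [ 0.43975273 -0.02944526  0.01458873] (np.float64(-79.91188062831144), array([-5.37613028e-05, -1.42238007e-04, -9.99999988e-01])) 0.24930343185976886 0.001 [-2.3 -0.4  4.2]
30 215 [115, 181, 217, 219, 218, 216, 209, 186, 149, 131, 145, 152, 153, 153, 153, 153, 154, 152, 154]
50 215 [218, 218, 219, 219, 218, 216, 214, 203, 167, 126, 140, 156, 156, 155, 155, 155, 155, 155, 155]
70 215 [218, 217, 219, 219, 218, 217, 214, 208, 188, 152, 134, 148, 155, 157, 158, 157, 157, 157, 155]
90 215 [216, 217, 216, 218, 218, 217, 215, 213, 203, 168, 131, 141, 155, 157, 157, 157, 157, 157, 157]
110 215 [216, 216, 216, 217, 217, 216, 214, 212, 207, 189, 154, 135, 148, 155, 156, 156, 157, 157, 157]
130 215 [214, 214, 214, 215, 215, 215, 214, 212, 211, 201, 166, 128, 136, 148, 150, 150, 150, 151, 150]
215 134 [213, 214, 214, 214, 213, 211, 179, 109, 64, 76, 117, 156, 170, 172, 172, 172, 173, 173, 174, 177, 177, 175, 175, 177, 178, 177]
208 134 [220, 219, 220, 220, 219, 216, 184, 111, 66, 78, 110, 127, 123, 129, 136, 138, 136, 139, 139, 140, 141, 143, 153, 170, 178, 178]
190 134 [213, 214, 213, 
[... 798 characters left out ...]
 134 [215, 215, 215, 214, 215, 212, 178, 100, 55, 87, 120, 146, 165, 167, 167, 166, 166, 165, 165, 166, 167, 167, 168, 169, 166, 166]
163 222 [177, 178, 177, 177, 177, 177, 177, 177, 177, 177, 176, 173, 141, 86, 75, 78, 80, 80, 80, 80, 80, 80]
175 222 [173, 172, 172, 172, 172, 172, 172, 172, 172, 172, 172, 170, 143, 97, 75, 78, 80, 80, 79, 79, 79, 79]
190 222 [174, 174, 174, 173, 173, 170, 170, 171, 171, 169, 170, 168, 152, 111, 77, 76, 79, 81, 79, 79, 79, 78]
210 222 [207, 206, 206, 204, 195, 161, 130, 142, 154, 157, 156, 154, 151, 123, 78, 73, 77, 80, 79, 79, 78, 78]
far [147, 148, 148, 149, 158, 185, 207, 213, 214, 213, 214, 214, 214, 214, 215, 214, 214, 214, 214, 215, 214, 215, 215, 215]
```

send_rows(
  targets=[
    {"offset":[0.0,0,-0.03],"rotation":[0,0,0],"hand":10},
    {"offset":[0.025,-0.04,-0.03],"rotation":[0,0,0],"hand":10},
    {"offset":[0.025,-0.08,-0.03],"rotation":[0,0,0],"hand":10},
    {"offset":[0.025,-0.12,-0.03],"rotation":[0,0,0],"hand":10},
    {"offset":[0.025,-0.14,-0.03],"rotation":[0,0,0],"hand":10},
    {"offset":[0.025,-0.14,-0.03],"rotation":[0,0,0],"hand":10},
    {"offset":[0.025,-0.14,-0.03],"rotation":[0,0,0],"hand":10},
  ],
)

```text
time_s: 25.32
eef_pos: [0.4397, -0.0236, 0.0155]
ee_rot: [3.129, 0.276, -0.0]
contact_force: [-0.5, 0.0, -4.4]
grip_width: 0.248
grasp_force: 30.0
```

```bash
python3 look.py w15; python3 - <<'E'
from meas import *
import pickle
f0=np.array([.49078,-.0033]);a=np.deg2rad(10.1);M=np.array([[np.cos(a),-np.sin(a)],[np.sin(a),np.cos(a)]])
c=pickle.load(open('w14.pkl','rb'))
p=lambda u,v,z:(M.T@(px2w(c,u,v,z)[:2]-f0)).round(5)
print('w14 line',p(135,141.6,.008),'blade',p(135,145,.0125),'edge',p(224.7,130,.008),'inner',p(234.2,163,.034),p(235,210,.034))
E
```

```text
25.3167 [ 0.43971775 -0.02362774  0.01554103] (np.float64(-79.90305184173282), array([-2.04608442e-04, -7.07489665e-05, -9.99999977e-01])) 0.24761694171620982 0.002 [-0.5  0.  -4.4]
30 215 [51, 50, 51, 51, 51, 59, 73, 81, 82, 82, 83, 88, 131, 192, 221, 223, 222, 220, 212]
50 215 [223, 224, 225, 226, 225, 223, 223, 222, 221, 222, 222, 222, 222, 223, 224, 222, 222, 220, 215]
70 215 [224, 224, 224, 225, 225, 224, 223, 222, 221, 221, 221, 221, 222, 222, 222, 223, 221, 220, 217]
90 215 [222, 223, 223, 224, 225, 225, 223, 222, 222, 220, 220, 220, 221, 221, 221, 222, 221, 220, 219]
110 215 [221, 223, 224, 224, 224, 224, 224, 221, 221, 220, 219, 219, 219, 220, 219, 220, 220, 218, 217]
130 215 [220, 220, 222, 222, 223, 223, 223, 221, 220, 219, 218, 218, 218, 219, 219, 219, 219, 217, 216]
215 134 [220, 219, 219, 219, 218, 219, 218, 215, 174, 93, 90, 141, 172, 175, 176, 175, 175, 176, 177, 180, 180, 178, 178, 180, 181, 181]
208 134 [224, 223, 223, 223, 223, 223, 223, 219, 178, 94, 81, 108, 122, 130, 138, 139, 139, 141, 142, 144, 145, 147, 157, 173, 181, 181]
190 134 [220, 220, 220, 220, 219, 22
[... 911 characters left out ...]
, 169, 169]
163 222 [181, 180, 179, 179, 180, 179, 180, 180, 179, 179, 179, 176, 143, 89, 77, 81, 83, 84, 83, 82, 82, 82]
175 222 [175, 175, 176, 175, 175, 175, 174, 175, 175, 175, 175, 171, 146, 98, 77, 78, 82, 82, 81, 81, 81, 81]
190 222 [177, 177, 176, 176, 176, 177, 176, 176, 176, 176, 176, 175, 158, 115, 79, 77, 82, 82, 82, 81, 80, 81]
210 222 [217, 217, 215, 214, 213, 212, 212, 212, 212, 212, 211, 209, 205, 164, 90, 76, 81, 81, 81, 80, 80, 79]
far [136, 134, 135, 133, 133, 133, 137, 161, 193, 209, 212, 213, 213, 214, 213, 213, 213, 213, 214, 214, 214, 214, 215, 214]
w14 line [0.00016 0.04818] blade [-0.00122  0.0466 ] edge [0.00625 0.00016] inner [-0.00738 -0.00654] [-0.02993 -0.0065 ]
```

send_rows(
  targets=[
    {"offset":[0,0,0.02],"rotation":[0,0,0],"hand":10},
    {"offset":[0,0,0.03],"rotation":[0,0,0],"hand":10},
    {"offset":[0,-0.02,0.03],"rotation":[0,0,0],"hand":10},
    {"offset":[0,-0.04,0.03],"rotation":[0,0,0],"hand":10},
    {"offset":[0,-0.06,0.03],"rotation":[0,0,0],"hand":10},
    {"offset":[0,-0.06,0.03],"rotation":[0,0,0],"hand":10},
    {"offset":[0,-0.06,0.03],"rotation":[0,0,0],"hand":10},
  ],
)

```text
time_s: 25.95
eef_pos: [0.44, -0.0228, 0.0147]
ee_rot: [3.127, 0.278, 0.001]
contact_force: [-1.8, -9.8, 0.1]
grip_width: 0.251
grasp_force: 30.0
```

```bash
python3 look.py w16 | grep -v -E '^(30|50|70|90|110|130) '
```

```text
25.95 [ 0.44004271 -0.02280292  0.01466081] (np.float64(-79.8426101931169), array([ 0.00111751, -0.0023139 , -0.9999967 ])) 0.25143213869573033 0.0017 [-1.8 -9.8  0.1]
215 134 [220, 220, 220, 220, 219, 220, 219, 219, 215, 176, 113, 142, 171, 175, 176, 177, 176, 177, 178, 180, 179, 179, 179, 180, 181, 181]
208 134 [225, 225, 225, 224, 224, 225, 224, 224, 221, 180, 109, 119, 140, 141, 142, 143, 143, 144, 147, 152, 153, 152, 160, 174, 180, 181]
190 134 [221, 222, 222, 221, 221, 222, 222, 222, 218, 178, 108, 114, 134, 133, 128, 122, 123, 123, 117, 116, 121, 123, 146, 172, 182, 183]
162 134 [221, 221, 221, 222, 221, 221, 221, 221, 217, 172, 111, 131, 142, 145, 145, 141, 138, 138, 137, 136, 138, 128, 121, 124, 118, 116]
135 134 [217, 217, 217, 216, 217, 217, 216, 216, 212, 169, 115, 152, 174, 175, 176, 177, 177, 176, 176, 178, 178, 178, 180, 182, 183, 181]
108 134 [217, 217, 216, 217, 217, 217, 217, 217, 213, 169, 123, 159, 175, 177, 176, 177, 176, 177, 179, 180, 181, 182, 180, 181, 180, 180]
81 134 [217, 216, 215, 215, 215, 215, 215, 214, 211, 167, 124, 160, 174, 175, 174, 175, 175, 175, 
[... 184 characters left out ...]
 [214, 215, 215, 216, 216, 216, 216, 216, 212, 168, 123, 158, 170, 170, 169, 166, 165, 165, 166, 158, 145, 147, 162, 170, 168, 168]
163 222 [180, 180, 181, 181, 180, 180, 180, 180, 180, 180, 179, 178, 151, 101, 79, 80, 84, 84, 83, 82, 82, 82]
175 222 [176, 175, 175, 175, 176, 175, 174, 175, 175, 175, 175, 174, 157, 116, 79, 78, 83, 83, 82, 82, 82, 80]
190 222 [178, 178, 177, 177, 178, 178, 177, 177, 176, 178, 177, 177, 174, 138, 81, 77, 82, 83, 81, 82, 81, 81]
210 222 [217, 218, 218, 216, 215, 214, 212, 212, 213, 213, 213, 212, 207, 168, 95, 77, 79, 81, 81, 81, 80, 79]
far [135, 134, 133, 131, 130, 133, 133, 141, 174, 205, 214, 214, 214, 214, 214, 214, 214, 214, 214, 215, 215, 215, 216, 216]
```

send_rows(
  targets=[
    {"offset":[0,0.02,0],"rotation":[0,0,0],"hand":10},
    {"offset":[-0.012,0.025,0],"rotation":[0,0,0],"hand":10},
    {"offset":[-0.012,0.025,0],"rotation":[0,0,0],"hand":10},
    {"offset":[-0.012,0.025,0],"rotation":[0,0,0],"hand":10},
  ],
)

```text
time_s: 26.33
eef_pos: [0.44, -0.0229, 0.0146]
ee_rot: [3.128, 0.276, 0.002]
contact_force: [1.5, -5.8, 0.2]
grip_width: 0.245
grasp_force: 30.0
```

```bash
python3 look.py w17 | grep -v -E '^(30|50|70|90|110|130) '
```

```text
26.3333 [ 0.44000595 -0.02286704  0.01462952] (np.float64(-79.90379522920136), array([ 1.60195039e-03, -8.01793323e-04, -9.99998395e-01])) 0.24463935785884725 0.0022 [ 1.5 -5.8  0.2]
215 134 [219, 220, 219, 220, 220, 219, 219, 219, 216, 175, 113, 142, 172, 175, 176, 175, 176, 177, 178, 180, 181, 177, 179, 180, 181, 181]
208 134 [225, 224, 224, 225, 224, 225, 224, 224, 221, 180, 109, 119, 138, 139, 140, 140, 140, 141, 145, 146, 146, 146, 157, 173, 182, 182]
190 134 [221, 221, 221, 221, 221, 221, 221, 221, 218, 177, 108, 117, 133, 134, 134, 136, 134, 127, 120, 124, 124, 120, 140, 172, 182, 183]
162 134 [220, 220, 221, 221, 221, 221, 220, 220, 217, 176, 113, 131, 153, 151, 145, 146, 146, 141, 139, 141, 138, 138, 138, 138, 130, 121]
135 134 [217, 217, 217, 217, 217, 217, 217, 216, 213, 173, 121, 151, 174, 176, 176, 178, 179, 178, 177, 178, 178, 178, 180, 183, 182, 181]
108 134 [217, 218, 218, 217, 217, 216, 217, 216, 212, 168, 113, 150, 174, 175, 176, 177, 177, 178, 178, 180, 181, 181, 181, 181, 180, 180]
81 134 [216, 215, 216, 215, 215, 216, 215, 215, 211, 165, 113, 151, 174, 175, 175, 
[... 197 characters left out ...]
34 [214, 214, 214, 216, 216, 216, 217, 217, 212, 166, 114, 152, 170, 170, 169, 168, 166, 165, 167, 168, 169, 163, 163, 170, 169, 169]
163 222 [180, 181, 180, 181, 180, 180, 181, 180, 180, 179, 180, 178, 145, 89, 77, 80, 83, 84, 83, 83, 82, 82]
175 222 [175, 174, 175, 175, 175, 175, 175, 174, 175, 175, 175, 172, 147, 98, 77, 80, 82, 82, 83, 82, 82, 81]
190 222 [177, 177, 178, 178, 177, 177, 177, 176, 177, 177, 177, 175, 158, 115, 79, 78, 80, 81, 81, 81, 81, 81]
210 222 [217, 218, 218, 216, 214, 213, 212, 212, 213, 212, 213, 211, 206, 168, 98, 77, 80, 81, 82, 81, 80, 80]
far [135, 134, 133, 132, 131, 132, 133, 131, 164, 203, 212, 213, 213, 214, 214, 213, 213, 214, 213, 215, 215, 215, 216, 216]
```

send_rows(
  targets=[
    {"offset":[0,0.03,0],"rotation":[0,0,0],"hand":10},
    {"offset":[-0.005,0.035,-0.01],"rotation":[0,0,0],"hand":10},
    {"offset":[-0.005,0.035,-0.01],"rotation":[0,0,0],"hand":10},
    {"offset":[-0.005,0.02,-0.01],"rotation":[0,0,0],"hand":10},
    {"offset":[-0.005,0.01,0],"rotation":[0,0,0],"hand":10},
    {"offset":[-0.005,0.01,0],"rotation":[0,0,0],"hand":10},
  ],
)

```text
time_s: 26.88
eef_pos: [0.4382, -0.0232, 0.0146]
ee_rot: [3.129, 0.277, -0.002]
contact_force: [-2.3, -5.2, 4.0]
grip_width: 0.245
grasp_force: 30.0
```

```bash
python3 look.py w18 | grep -v -E '^(30|50|70|90|110|130) '; python3 -c "
import cv2;g=cv2.imread('pics/w12.png',0)
for u in (120,150,190): print(g[126:140,u].tolist())"
```

```text
26.8833 [ 0.43824465 -0.02319376  0.0146037 ] (np.float64(-79.86978425048522), array([-1.13236561e-03, -7.87321226e-04, -9.99999049e-01])) 0.2451887011532128 0.0036 [-2.3 -5.2  4. ]
215 134 [219, 220, 219, 218, 217, 198, 140, 74, 90, 164, 186, 167, 174, 175, 176, 175, 175, 176, 178, 180, 180, 179, 179, 180, 181, 180]
208 134 [225, 224, 224, 224, 223, 203, 144, 76, 91, 170, 187, 147, 140, 139, 140, 140, 141, 143, 144, 146, 147, 147, 157, 174, 182, 181]
190 134 [221, 221, 221, 221, 220, 200, 141, 75, 92, 167, 184, 145, 136, 134, 135, 135, 135, 128, 122, 124, 125, 121, 141, 173, 183, 182]
162 134 [220, 221, 220, 221, 219, 199, 141, 76, 91, 166, 180, 148, 154, 156, 151, 146, 146, 146, 144, 141, 141, 138, 138, 139, 130, 122]
135 134 [216, 216, 217, 217, 215, 196, 137, 73, 89, 162, 180, 161, 173, 176, 177, 177, 178, 178, 178, 179, 179, 178, 180, 182, 182, 182]
108 134 [217, 217, 217, 217, 213, 180, 109, 65, 87, 162, 185, 166, 175, 176, 177, 176, 177, 177, 178, 180, 181, 180, 181, 181, 180, 179]
81 134 [215, 215, 215, 215, 212, 180, 108, 63, 84, 159, 183, 167, 174, 175, 174, 174, 174, 174, 
[... 389 characters left out ...]
, 79, 81, 83, 83, 83, 83, 83, 82]
175 222 [175, 175, 175, 175, 175, 175, 176, 174, 174, 175, 175, 172, 145, 98, 77, 79, 83, 82, 83, 82, 82, 82]
190 222 [176, 177, 177, 177, 176, 177, 175, 176, 176, 176, 176, 174, 159, 115, 78, 77, 82, 82, 82, 82, 80, 82]
210 222 [216, 216, 216, 216, 214, 213, 211, 211, 211, 212, 211, 210, 206, 168, 97, 77, 80, 81, 81, 80, 79, 78]
far [132, 132, 136, 161, 192, 208, 211, 212, 213, 212, 213, 212, 213, 214, 214, 214, 215, 214, 215, 215, 215, 215, 215, 215]
[211, 211, 211, 208, 178, 116, 98, 164, 206, 209, 210, 210, 210, 210]
[205, 205, 204, 204, 198, 156, 89, 114, 175, 202, 205, 205, 206, 206]
[208, 207, 208, 208, 206, 196, 147, 86, 136, 189, 205, 206, 206, 207]
```

send_rows(
  targets=[
    {"offset":[0,0.03,0],"rotation":[0,0,0],"hand":10},
    {"offset":[0,0.035,-0.03],"rotation":[0,0,0],"hand":10},
    {"offset":[0.02,0.035,-0.03],"rotation":[0,0,0],"hand":10},
    {"offset":[0.02,0.035,-0.03],"rotation":[0,0,0],"hand":10},
    {"offset":[0.02,0.035,-0.03],"rotation":[0,0,0],"hand":10},
    {"offset":[0.02,0.035,-0.03],"rotation":[0,0,0],"hand":10},
  ],
)

```text
time_s: 27.43
eef_pos: [0.4399, -0.0241, 0.0154]
ee_rot: [3.129, 0.276, -0.001]
contact_force: [0.5, 0.6, -4.0]
grip_width: 0.249
grasp_force: 30.0
```

```bash
python3 look.py w19 | grep -E '^(0|[0-9.]+ \[ |135|81|far)'
```

```text
27.4333 [ 0.43988079 -0.02407422  0.01543807] (np.float64(-79.91289185010994), array([-3.94361765e-04, -3.61933863e-05, -9.99999922e-01])) 0.24947177231920326 0.0009 [ 0.5  0.6 -4. ]
135 134 [215, 215, 215, 216, 215, 215, 216, 212, 170, 91, 101, 149, 172, 174, 176, 177, 177, 178, 179, 179, 179, 179, 180, 182, 181, 181]
81 134 [216, 216, 215, 216, 215, 215, 216, 212, 170, 89, 101, 150, 172, 175, 175, 174, 175, 174, 175, 177, 178, 179, 178, 178, 176, 176]
far [136, 135, 134, 135, 134, 134, 136, 153, 188, 210, 215, 216, 214, 215, 215, 215, 214, 214, 215, 214, 215, 215, 215, 214]
```

send_rows(
  targets=[
    {"offset":[-0.01,-0.01,0.015],"rotation":[0,0,0],"hand":10},
    {"offset":[-0.01,-0.025,0.025],"rotation":[0,0,0],"hand":10},
    {"offset":[-0.01,-0.04,0.025],"rotation":[0,0,0],"hand":10},
    {"offset":[-0.01,-0.05,0.025],"rotation":[0,0,0],"hand":10},
    {"offset":[-0.01,-0.05,0.025],"rotation":[0,0,0],"hand":10},
    {"offset":[-0.01,-0.05,0.025],"rotation":[0,0,0],"hand":10},
  ],
)

```text
time_s: 27.98
eef_pos: [0.4394, -0.0229, 0.0146]
ee_rot: [3.128, 0.277, 0.0]
contact_force: [-1.9, -5.6, -3.5]
grip_width: 0.249
grasp_force: 30.0
```

```bash
python3 look.py w20 | grep -E '^(0|[0-9.]+ \[ |135|81|40|215|163|190|far)'
```

```text
27.9833 [ 0.4393657  -0.02294674  0.01463547] (np.float64(-79.87065752520243), array([ 1.48347053e-04, -1.27831160e-03, -9.99999172e-01])) 0.24864871018942755 0.0019 [-1.9 -5.6 -3.5]
215 134 [220, 219, 219, 219, 219, 218, 218, 215, 168, 79, 89, 142, 172, 175, 175, 176, 175, 176, 178, 180, 180, 178, 178, 180, 180, 181]
190 134 [221, 221, 220, 221, 221, 221, 221, 217, 171, 81, 82, 114, 131, 134, 134, 134, 126, 120, 123, 124, 117, 116, 145, 171, 182, 182]
135 134 [217, 217, 216, 216, 216, 215, 216, 211, 167, 81, 101, 151, 173, 175, 176, 178, 178, 176, 176, 178, 178, 178, 179, 182, 182, 181]
81 134 [215, 215, 215, 215, 214, 215, 213, 193, 134, 72, 109, 158, 175, 175, 174, 174, 175, 175, 175, 177, 177, 178, 177, 177, 176, 175]
40 134 [214, 214, 214, 214, 215, 216, 214, 193, 131, 62, 105, 154, 169, 169, 169, 167, 166, 166, 166, 168, 169, 162, 163, 169, 168, 167]
163 222 [180, 179, 179, 179, 179, 180, 179, 179, 179, 180, 180, 176, 148, 94, 77, 80, 82, 83, 82, 82, 82, 82]
190 222 [177, 177, 176, 177, 176, 176, 177, 177, 177, 176, 176, 175, 160, 117, 78, 77, 82, 82, 82, 81, 81, 81]
far [134, 133, 132, 132, 133, 137, 168, 200, 211, 212, 213, 213, 213, 213, 213, 214, 213, 214, 214, 215, 215, 215, 215, 216]
```

send_rows(
  targets=[
    {"offset":[0,0.01,0.012],"rotation":[0,0,0],"hand":10},
    {"offset":[0,0.015,0.012],"rotation":[0,0,0],"hand":10},
    {"offset":[0,0.015,0.012],"rotation":[0,0,0],"hand":30},
    {"offset":[0,0.015,0.012],"rotation":[0,0,0],"hand":40},
    {"offset":[0,0.015,0.012],"rotation":[0,0,0],"hand":50},
    {"offset":[0,0.015,0.012],"rotation":[0,0,0],"hand":55},
    {"offset":[0,0.015,0.012],"rotation":[0,0,0],"hand":55},
  ],
)

```text
time_s: 28.62
eef_pos: [0.4394, -0.0227, 0.0142]
ee_rot: [3.129, 0.276, 0.0]
contact_force: [-0.3, 0.8, -0.1]
grip_width: 0.542
grasp_force: 0.0
```

send_rows(
  targets=[
    {"offset":[0,0,-0.2],"rotation":[0,0,0],"hand":55},
    {"offset":[0,0,-0.5],"rotation":[0,0,0],"hand":55},
    {"offset":[0,0,-1.0],"rotation":[0,0,0],"hand":55},
    {"offset":[0,0,-1.8],"rotation":[0,0,0],"hand":55},
    {"offset":[0,0,-2.6],"rotation":[0,0,0],"hand":55},
    {"offset":[0,0,-3.2],"rotation":[0,0,0],"hand":55},
    {"offset":[0,0,-3.2],"rotation":[0,0,0],"hand":55},
    {"offset":[0,0,-3.2],"rotation":[0,0,0],"hand":55},
  ],
)

```text
time_s: 29.28
eef_pos: [0.4405, -0.023, 0.1437]
ee_rot: [3.128, 0.276, 0.006]
contact_force: [0.1, -0.6, -0.7]
grip_width: 0.553
grasp_force: 0.0
```

```bash
python3 - <<'E'
from h import *
s=sense();print(s['time_s'],s['eef_pos'],np.abs(s['qvel']).max(),s['grip_width'],s['contact_force'].round(1))
im=capture('wrist'); save(im,'w21'); save(cv2.resize(im,(800,600),interpolation=cv2.INTER_CUBIC),'w21b')
t=capture('top')
for l in ('blue_bin','cell','tan_carton'): print(l,[(np.round(d['extent']),round(d['conf'],2)) for d in spot_in(l,'top')][:1])
E
```

```text
29.2833 [ 0.44052241 -0.02298743  0.14373672] 0.042370437794096404 0.5527874397442697 [ 0.1 -0.6 -0.7]
blue_bin [(array([111., 179.,  31.,  38.]), 0.94)]
cell []
tan_carton [(array([124., 191.,  14.,  17.]), 0.69)]
```

View pics/w21b.png

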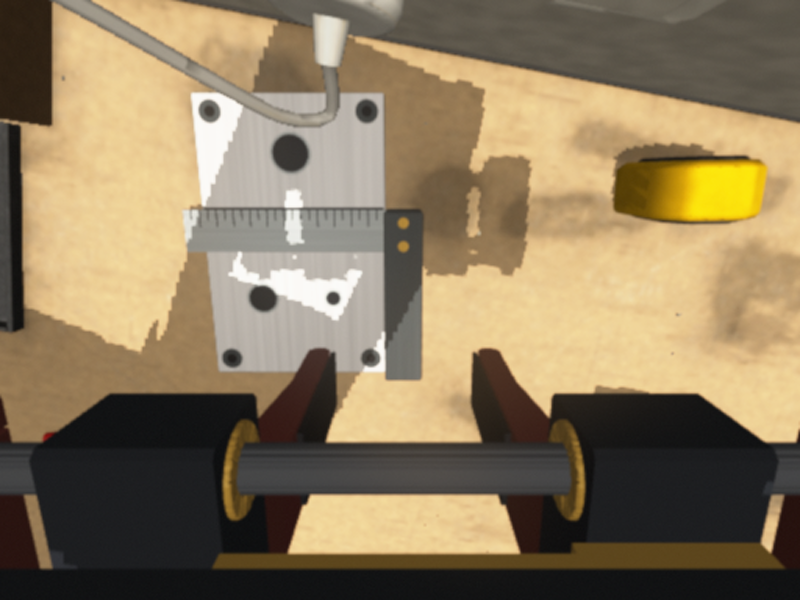

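The last picture shows the stock's inner face against the plate's right edge (column about 385). The blade's outer edge lies on the scribed line (row about 208), and the gripper is clear of everything.

```bash
python3 -c "
from station import *
print(close_job())"
```

```text
the job is handed in; nothing more can be done
None
```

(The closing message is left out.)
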